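# Square a brass nameplate blank in the corner fence, then lay it on the engraving block

### The arm

A 6-joint arm with a two-finger parallel gripper is mounted at the origin on the work surface; the furniture and walls round the work are solid. World frame = base frame: x ahead of the robot, y to its left, z up, the work surface at z = 0. Lengths are in m, angles in rad, forces in N, time in s.
With the tool pointing down it reaches from about 0.425 to 0.95 m from the base axis. Payload 3.5 kg.
Tool frame: the origin (TCP) lies between the finger pads; the fingertips stand 11 mm ahead of it and the grasp point (between the pads) lies 8 mm behind it (ctrl.tcp_to_tips is the distance from the TCP to the fingertips, in m); z points along the fingers, y is the direction in which the jaws open and shut (so a half turn about z gives the same grasp; the last joint's range is limited). The gripper opens to 85 mm and grips with 20 to 120 N. Pads are 22 mm wide; open, the fingers measure 114 mm over their backs; the gripper's body (76 mm by 85 mm) begins 54 mm behind the grasp point. The pads swing forward as they close: fully open they stand 13 mm farther back than shut.
Start: joints at [-1.435, 0.286, 1.577, -0, 1.279, -0.15], TCP at [0.19, -0.648, 0.242] pointing down, gripper open.
Joint ranges: [-2.77, 2.77], [-0.9, 2.22], [0.21, 2.48], [-1.53, 4.67], [0.24, 2.81], [-2.84, 2.84]. Speed limits (rad/s): [2.79, 2.79, 3.14, 3.14, 3.14, 3.14].

### API

Orientations are given as a unit quaternion [x, y, z, w].
In Python, from plant import monitor, vision, workorder, ctrl gives the robot as it stands.
- The arm moves only by the tool jog_arm, never from a script. Its argument "series" is a list of rows, each a list of 4 numbers: the shift along the tool's x, y, z in m, then the turn about the tool's z in rad. In form: [[tx, ty, tz, spin], ...]. A call has exactly 8 rows; each row shifts and turns the pose as measured when the row begins, along the tool's axes as they then stand; what a row does not reach is not made up. A row lasts 1/12 s, in which the tool goes at most 41.7 mm and 7.16 degrees, less where a joint would pass 70% of its speed; a pose out of reach is approached as far as the arm can. A call is refused whole if a number of a shift passes 0.0417 or a number of a turn 0.125, either way. A call with a gripper value outside its range is refused whole. "grip" is the finger opening in m, from 0 to 0.0854, set as the call begins (left out, the last holds). The fingers move at their own pace and stop on an object; "grip_force" is the grip in N (left out, the last holds). Time passes only in rows, so rows that do not move let the fingers close, or fill a call up. It gives the time, the measured TCP pose, the force and the opening at its end, in the units of the state.
- monitor.get_state(): the state, without advancing time (a new reading comes with each control period).
- vision.read_camera(name): name is "scene" or "top" or "wrist"; returns the picture (420x560x3 uint8, red, green, blue); there is no depth.
- vision.get_calibration(name): a dict with "vfov" (degrees; the focal length in pixels is half the picture's height over the tangent of half this angle, whatever the lens; pixels are square), "cx", "cy" (the principal point, pixels), "D" ([k1, k2, p1, p2, k3] as OpenCV has them; the pictures are not rectified), "R" (3x3) and "t" (3): a world point X has camera coordinates R X + t. Camera axes: x right, y down, z forward; pixel columns grow to the right and rows downward; lengths in m; the calibration is good to about 2 mm. A picture is of the moment at which its call begins: read the wrist's pose just before it. get_calibration takes no time and is no camera call; for the wrist camera it gives the pose at the moment of the call.
- workorder.sign_off(): hands the job in, once; it reports no verdict.
The state is a dict: "time": time; "qpos": joint angles; "dq": joint speeds; "joint_efforts": joint torques, N m; "eef_pos": TCP position; "tcp_rot": TCP orientation; "contact_force": force on the tool from outside, world axes, zero at the start; "wrist_torque": the same for the moment, N m; "opening": opening from 0.0 (shut) to 1.0 (fully open).
Only numpy, scipy, OpenCV 4.12 (cv2) and the standard library are available. Lean on these libraries where they do the work, as an engineer would, in place of code of your own. Each camera call takes 0.05 s, during which the arm holds its last target.

### The job

Slide the small brass nameplate blank across the bench, without lifting it, into the inner corner of the steel fence until one long edge rests against the rail and one short end against the end stop; push it home gently, do not ram it. Only then pick it up (the window in the rail leaves room for a finger), straight up from the corner, and lay it flat on the raised pad of the engraving block, centred and in line with the pad, and let go. Leave the pencil and the drive punch where they lie.

Things in the scene. Friction and masses are not known exactly. Their poses are not given: they have to be found in the camera images.
- blank_center (a point): Brass nameplate blank, a flat loose plate 32 x 64 x 6 mm (100 g) with a rivet hole near each short end; lies flat on the bench (z = 0). The point is its centre, 3 mm above its underside; x runs across the 32 mm width, y along the 64 mm length, z up. Which end is which does not matter.
- fence: Steel corner fence, 14 mm high, screwed to the bench. Origin: foot of the inner corner. The blank belongs in the open quadrant x < 0, y > 0. Rail face: at x = 0, along y from 0 to 86 mm, broken by a finger window (see seat). End stop face: at y = 0, along x from 0 to -41 mm; the stop is 14 mm thick (y 0 to -14). The fence reaches back to x = 42 mm.
- seat (a point): Point on the fence where the blank's centre lies when it rests against both faces: x -16, y 32, z 3 mm in the fence's frame, same axes. Beside it the rail has a finger window, from y = 12 to 52 mm and back to x = 32 mm in the fence's frame, open down to the bench.
- pad (a point): Centre of the top of the engraving block's aluminium pad, 30 mm above the bench. The pad is 26 mm along x by 60 mm along y (so a well-laid blank overhangs it evenly by 3 mm at the sides and 2 mm at the ends) and stands on a dark steel foot 46 x 76 x 8 mm that is screwed to the bench. Same axes as the block.
- block: The engraving block: dark steel foot with the aluminium pad; origin under its centre on the bench, y along its length.
- pencil: Green pencil 112 mm long, 7 mm thick, loose, at the back edge of the bench, lying about along y; stay clear of it.
- drive_punch: Dark steel drive punch, 120 mm long, 17 mm thick, loose, lying about along x between the work and the machine; stay clear of it. Origin under its centre.
- blank: The same blank, origin at the centre of its underside, same axes as its centre point.
Not all that is in view belongs to the job. Leave any red look-alike of the block alone. There is more than one size of the blank; the job needs the larger.

How it is judged:
By the outcome, as a careful person would: the job done as asked, in the order asked, and still so for the second after the job is handed in, with the robot touching nothing.
It also fails if it takes over 72 s, if anything falls off the work surface, if the arm or the gripper's body presses on something with over 40 N, if the wrist force passes 120 N, or if a joint passes its speed limit or range.

## Working session

There is one attempt and no reset: what is moved stays moved. The work goes in short steps, Python scripts to look and compute and a tool call to move; the robot and the scene stay as the last step left them, time stands still between calls to the robot, and variables do not carry over. Pictures are saved under pics/ and viewed, and the job is handed in when it is done.

Besides the shell and the picture viewer there is one more tool, called after ">>>" by a JSON object that holds its "op" and its "data". jog_arm: Moves the arm, as the interface text tells. Its arguments: {"type":"object","properties":{"series":{"type":"array","items":{"type":"array","items":{"type":"number"}}},"grip":{"type":"number"},"grip_force":{"type":"number"}},"required":["series"]}

```bash
ls; mkdir -p pics; python3 - <<'E'
from plant import monitor, vision, workorder, ctrl
import cv2
print(monitor.get_state()); print(ctrl.tcp_to_tips)
for n in ["scene","top","wrist"]:
    c=vision.get_calibration(n); print(n,c)
    im=vision.read_camera(n); cv2.imwrite(f"pics/{n}0.png",im[:,:,::-1])
E
```

```text
pics
{'time': 0.0, 'qpos': array([-1.43499886e+00,  2.87195473e-01,  1.57818032e+00, -3.28415828e-06,
        1.27859720e+00, -1.49970029e-01]), 'dq': array([-1.06979867e-03,  2.42122129e-04, -6.73936894e-04,  8.84989795e-04,
        2.23173275e-05, -7.76084363e-04]), 'joint_efforts': array([ 2.15266400e-04, -4.05976760e+01, -2.92624140e+01, -1.31689303e-04,
        5.82674460e-03,  3.88209529e-06]), 'eef_pos': array([ 0.1902389 , -0.64697845,  0.24092548]), 'tcp_rot': array([ 9.89808704e-01,  1.42398433e-01,  6.86193712e-06, -1.19015146e-03]), 'contact_force': array([-0.44352242,  0.4139856 ,  0.60258675]), 'wrist_torque': array([-0.00210586,  0.02826024,  0.0122335 ]), 'opening': 1.0002232584505826}
0.011
scene {'vfov': 52.27131838123385, 'cx': 272.5135883551199, 'cy': 209.048723667686, 'D': array([-0.04936966,  0.        ,  0.        ,  0.        ,  0.        ]), 'R': array([[-7.49225104e-01, -6.62315008e-01,  7.57331612e-04],
       [-4.27009693e-01,  4.82167916e-01, -7.64968511e-01],
       [ 5.06284964e-01, -5.73457001e-01, -6.44067235e-01]]), 't': array([0.40352699, 0.3358429 , 0.55865408])}
top {'vfov': 57.900208909341444, 'cx': 282.62813851266657, 'cy': 211.20129111334654, 'D': array([-0.02065874,  0.        ,  0.        ,  0.        ,  0.        ]), 'R': array([[ 0.14736712, -0.98908098,  0.00131931],
       [-0.96596446, -0.14420934, -0.21474714],
       [ 0.21259257,  0.03037226, -0.97666879]]), 't': array([-0.14109244,  0.57446773,  0.77741972])}
wrist {'vfov': 60.19572132947329, 'cx': 275.9982473268903, 'cy': 209.92622148367582, 'D': array([-0.07649531,  0.        ,  0.        ,  0.        ,  0.        ]), 'R': array([[ 0.2823332 , -0.95931531, -0.00145237],
       [-0.91678561, -0.27026158,  0.2940456 ],
       [-0.28247497, -0.08168733, -0.95579029]]), 't': array([-0.67592055, -0.03720972,  0.37796141])}
```

View pics/scene0.png

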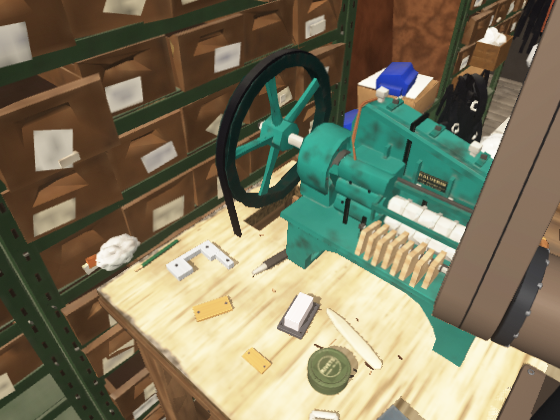

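View pics/top0.png

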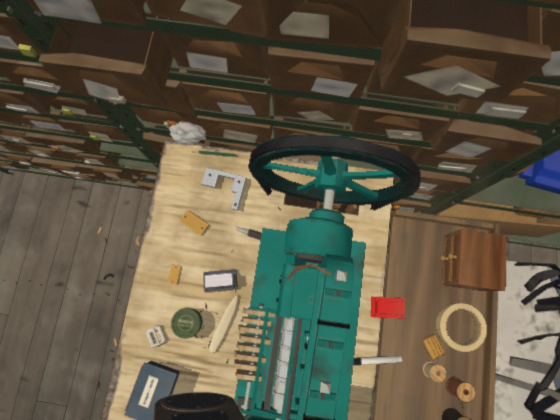

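View pics/wrist0.png

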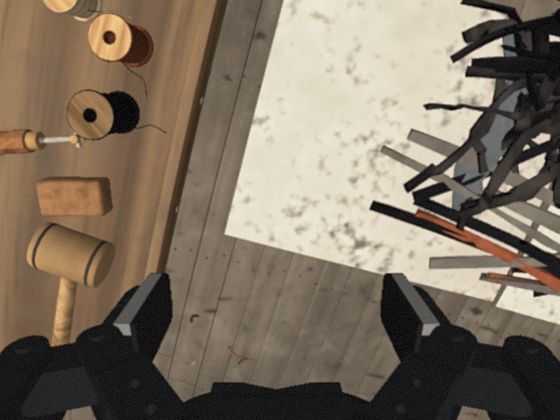

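Scene: fence about (200,260), large blank (213,309), small blank (257,359), block (299,314). Top view: fence (228,185), blank (195,222), block (220,281), punch (250,234). I'll enlarge those areas.

```bash
cat > h.py <<'E'
import numpy as np, cv2, pickle
from plant import monitor, vision, workorder, ctrl
def K(c):
    f=210/np.tan(np.radians(c['vfov'])/2); return np.array([[f,0,c['cx']],[0,f,c['cy']],[0,0,1]])
def px2w(c,uv,z):
    uv=np.array(uv,float).reshape(-1,1,2)
    n=cv2.undistortPoints(uv,K(c),c['D']).reshape(-1,2)
    d=np.c_[n,np.ones(len(n))]@c['R']; o=-c['R'].T@c['t']
    s=(z-o[2])/d[:,2]; return o+d*s[:,None]
def w2px(c,X):
    X=np.array(X,float).reshape(-1,1,3)
    return cv2.projectPoints(X,cv2.Rodrigues(c['R'])[0],c['t'],K(c),c['D'])[0].reshape(-1,2)
def crop(im,x0,y0,w,h,s,name):
    cv2.imwrite(name,cv2.resize(im[y0:y0+h,x0:x0+w],None,fx=s,fy=s,interpolation=cv2.INTER_CUBIC))
E
python3 - <<'E'
from h import *
t=cv2.imread('pics/top0.png'); s=cv2.imread('pics/scene0.png')
crop(t,140,140,160,160,5 if 0 else 3.7,'pics/t1.png')
crop(s,120,220,200,150,4,'pics/s1.png')
c=vision.get_calibration('top')
p=[(203,187),(242,190),(195,222),(175,274),(220,281),(187,323),(250,234),(220,153),(300,180),(262,235),(245,300),(330,160),(330,240)]
for a,b in zip(p,px2w(c,p,0.0)): print(a,b.round(3))
E
```

```text
(203, 187) [0.633 0.146 0.   ]
(242, 190) [0.64  0.052 0.   ]
(195, 222) [0.546 0.149 0.   ]
(175, 274) [0.42 0.17 0.  ]
(220, 281) [0.419 0.065 0.   ]
(187, 323) [0.317 0.121 0.   ]
(250, 234) [0.537 0.015 0.   ]
(220, 153) [0.725 0.122 0.   ]
(300, 180) [ 0.685 -0.083  0.   ]
(262, 235) [ 0.539 -0.013  0.   ]
(245, 300) [0.386 0.001 0.   ]
(330, 160) [ 0.747 -0.149  0.   ]
(330, 240) [ 0.551 -0.173  0.   ]
```

View pics/t1.png

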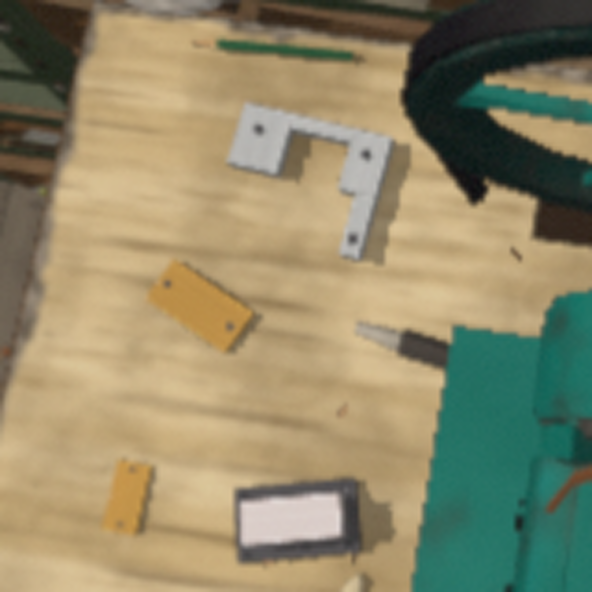

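View pics/s1.png

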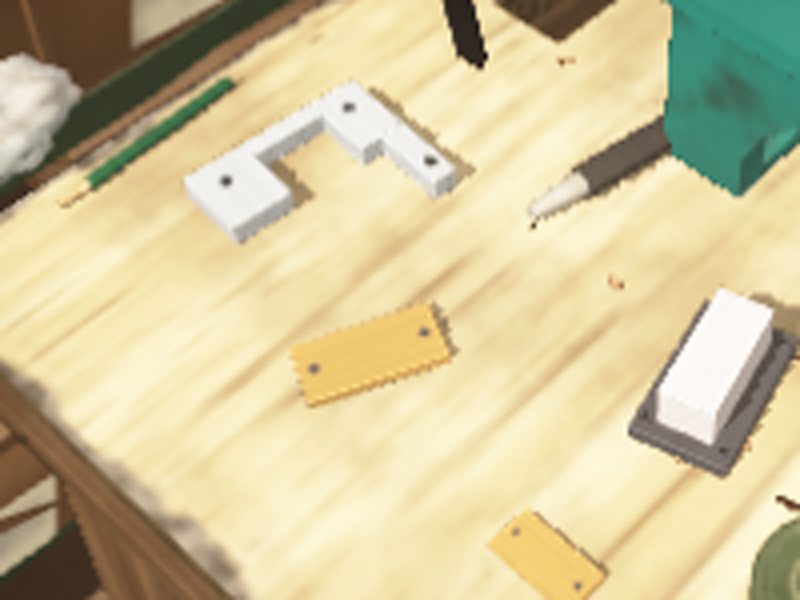

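```bash
python3 - <<'E'
from h import *
T=vision.get_calibration('top'); S=vision.get_calibration('scene')
print('camT',(-T['R'].T@T['t']).round(3),'camS',(-S['R'].T@S['t']).round(3))
def ray(c,uv):
    a=px2w(c,[uv],0)[0]; o=-c['R'].T@c['t']; d=(a-o); return o,d/np.linalg.norm(d)
def tri(u,v):
    A=[];b=[]
    for o,d in (ray(T,u),ray(S,v)):
        P=np.eye(3)-np.outer(d,d); A.append(P); b.append(P@o)
    x=np.linalg.lstsq(np.vstack(A),np.hstack(b),rcond=None)[0]
    return x.round(3), w2px(T,x).round(), w2px(S,x).round()
for n,u,v in [('rimtop',(335,140),(285,52)),('hub',(330,172),(283,130)),('rimL',(251,160),(220,150)),('rimR',(418,180),(328,100)),('cyl',(325,222),(322,133)),('knob',(340,272),(383,97)), ('pad corner',(0,0),(0,0))][:6]: print(n,*tri(u,v))
E
```

```text
camT [ 0.41  -0.08   0.883] camS [0.163 0.426 0.616]
rimtop [ 0.635 -0.129  0.357] [[337. 145.]] [[280.  50.]]
hub [ 0.642 -0.14   0.197] [[331. 175.]] [[280. 129.]]
rimL [0.644 0.014 0.22 ] [[250. 159.]] [[221. 150.]]
rimR [ 0.652 -0.305  0.197] [[419. 183.]] [[326.  99.]]
cyl [ 0.543 -0.137  0.228] [[325. 223.]] [[321. 133.]]
knob [ 0.452 -0.161  0.318] [[341. 274.]] [[381.  97.]]
```

>>> {"op": "jog_arm", "data": {"series": [[0,0,-0.04,0],[0,0,-0.04,0],[0,0,-0.04,0],[0,0,-0.04,0],[0,0,-0.04,0],[0,0,-0.04,0],[0,0,-0.03,0],[0.03,-0.02,0,0]]}}

```text
time: 0.82
eef_pos: [0.21, -0.622, 0.5091]
tcp_rot: [0.99, 0.139, -0.001, -0.013]
contact_force: [0.7, 0.3, -0.1]
opening: 0.997
```

>>> {"op": "jog_arm", "data": {"series": [[0.032,-0.024,0,0],[0.032,-0.024,0,0],[0.032,-0.024,0,0],[0.032,-0.024,0,0],[0.032,-0.024,0,0],[0.032,-0.024,0,0],[0.032,-0.024,0,0],[0.032,-0.024,0,0]]}}

```text
time: 1.48
eef_pos: [0.4078, -0.3595, 0.515]
tcp_rot: [0.991, 0.135, -0.0, -0.012]
contact_force: [0.5, -0.5, 0.5]
opening: 1.003
```

>>> {"op": "jog_arm", "data": {"series": [[0.02,-0.035,0,0],[0.02,-0.035,0,0],[0.02,-0.035,0,0],[0.02,-0.035,0,0],[0.02,-0.035,0,0],[0.02,-0.035,0,0],[0.02,-0.035,0,0],[0.02,-0.035,0,0]]}}

```text
time: 2.15
eef_pos: [0.4884, -0.0361, 0.5183]
tcp_rot: [0.991, 0.134, -0.002, -0.014]
contact_force: [0.5, -1.1, 0.4]
opening: 1.002
```

>>> {"op": "jog_arm", "data": {"series": [[0.018,-0.036,0,0],[0.018,-0.036,0,0],[0.018,-0.036,0,0],[0.018,-0.036,0,0],[0.0,0,0.0,0],[0.0,0.0,0,0],[0.0,0.0,0,0],[0.0,0.0,0,0]]}}

```text
time: 2.82
eef_pos: [0.5178, 0.1357, 0.5195]
tcp_rot: [0.99, 0.141, -0.004, -0.016]
contact_force: [-0.2, -0.5, 0.6]
opening: 1.001
```

```bash
python3 - <<'E'
from h import *
s=monitor.get_state(); print(s['time'],s['eef_pos'],s['tcp_rot'],s['qpos'].round(3))
c=vision.get_calibration('wrist'); im=vision.read_camera('wrist')
pickle.dump(c,open('w1.pkl','wb')); cv2.imwrite('pics/w1.png',im[:,:,::-1])
E
```

```text
2.8167 [0.51782843 0.13573913 0.519485  ] [ 0.98995051  0.14050255 -0.00363577 -0.01561434] [ 0.053 -0.093  1.494  0.031  1.75   1.347]
```

View pics/w1.png

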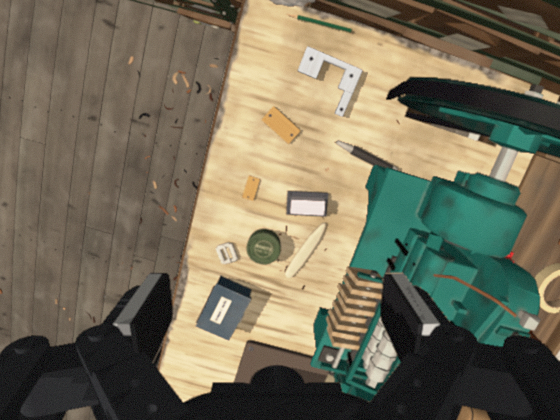

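>>> {"op": "jog_arm", "data": {"series": [[0,0,0.04,0],[0,0,0.04,0],[0,0,0.04,0],[0,0,0.04,0],[0,0,0.04,0],[0.0,0.0,0.04,0],[0.0,0.0,0,0],[0.0,0.0,0,0]]}}

```text
time: 3.53
eef_pos: [0.5177, 0.1308, 0.276]
tcp_rot: [0.991, 0.13, 0.003, -0.014]
contact_force: [-0.8, 0.1, 1.8]
opening: 0.998
```

```bash
python3 - <<'E'
from h import *
s=monitor.get_state(); print(s['time'],s['eef_pos'],s['tcp_rot'],s['qpos'].round(3))
c=vision.get_calibration('wrist'); im=vision.read_camera('wrist')
pickle.dump(c,open('w2.pkl','wb')); cv2.imwrite('pics/w2.png',im[:,:,::-1])
E
```

```text
3.5333 [0.51772505 0.1308421  0.27600379] [ 0.99136231  0.13036269  0.00257629 -0.01413159] [ 0.044 -0.057  1.89   0.03   1.306  1.346]
```

View pics/w2.png

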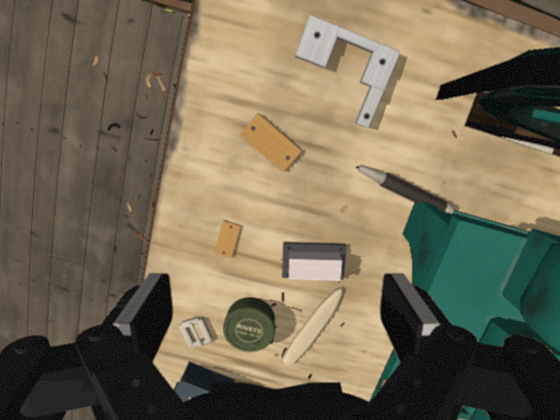

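```bash
python3 - <<'E'
from scipy.spatial.transform import Rotation as R
for q in [(9.89808704e-01,  1.42398433e-01,  6.86193712e-06, -1.19015146e-03),(.99,.139,-.001,-.013),(.991,.135,0,-.012),(.991,.134,-.002,-.014),(0.98995051,0.14050255,-0.00363577,-0.01561434),(0.99136231,0.13036269,0.00257629,-0.01413159)]:
    M=R.from_quat(q).as_matrix(); print(M[:,2].round(4),'yaw',np.arctan2(M[1,0],M[0,0]).round(4) if 0 else __import__('numpy').arctan2(M[1,0],M[0,0]).round(4))
E
python3 - <<'E'
import sys; sys.path.insert(0,'.')
from h import *
im=cv2.imread('pics/w2.png')
crop(im,225,5,190,180,4,'pics/w2a.png'); crop(im,270,225,100,75,8,'pics/w2b.png')
E
```

```text
[-3.0e-04  2.4e-03 -1.0e+00] yaw 0.2858
[-0.0056  0.0255 -0.9997] yaw 0.279
[-0.0032  0.0238 -0.9997] yaw 0.2707
[-0.0077  0.0272 -0.9996] yaw 0.2688
[-0.0116  0.0299 -0.9995] yaw 0.282
[ 0.0014  0.0287 -0.9996] yaw 0.2614
```

View pics/w2a.png

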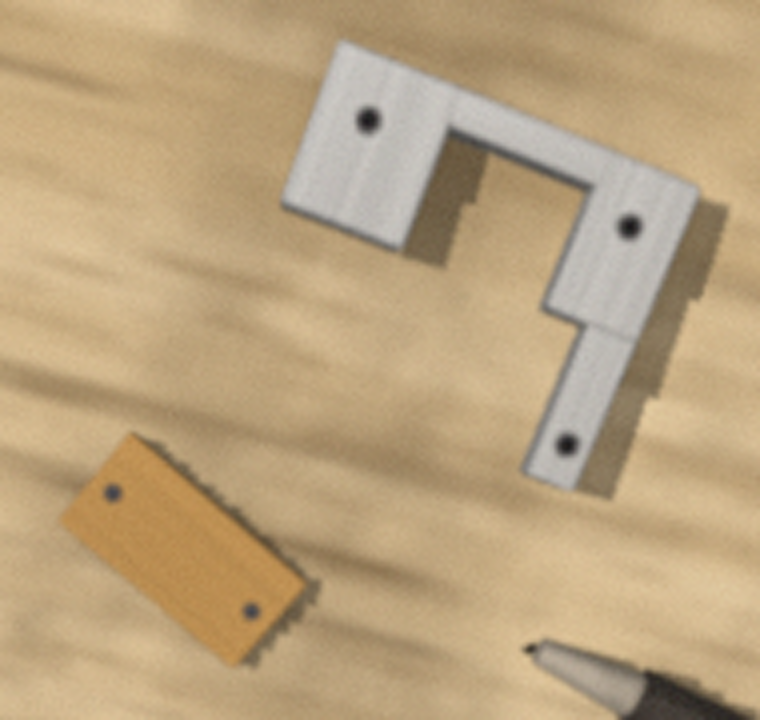

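View pics/w2b.png

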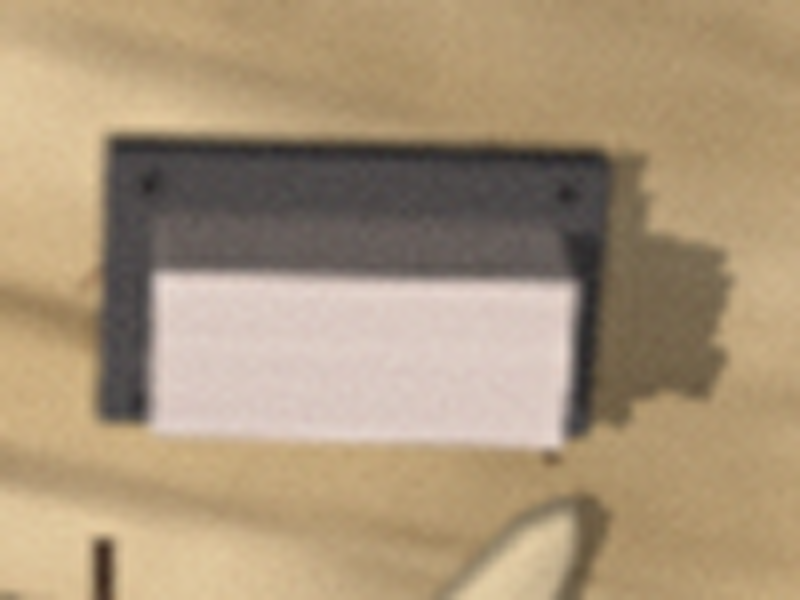

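```bash
cat >> h.py <<'E'
from scipy.optimize import least_squares
def fit(c,uv,loc,z,init=None):
    """loc: Nx2 local pts, all at height z; returns x,y,yaw,rms mm"""
    W=px2w(c,uv,z)[:,:2]; L=np.array(loc,float)
    lc=L-L.mean(0); wc=W-W.mean(0); H=lc.T@wc
    th=np.arctan2(H[0,1]-H[1,0],H[0,0]+H[1,1])
    Rm=np.array([[np.cos(th),-np.sin(th)],[np.sin(th),np.cos(th)]])
    t=W.mean(0)-Rm@L.mean(0); r=W-(L@Rm.T+t)
    return t,th,(r*1000).round(1)
E
python3 - <<'E'
from h import *
c=pickle.load(open('w2.pkl','rb'))
A=lambda p:np.array(p)/4+[225,5]-0.375
B=lambda p:np.array(p)/8+[270,225]-0.44
f=fit(c,A([(283,205),(405,248),(548,307),(583,323),(523,472)]),[(0,.086),(0,.052),(0,.012),(0,0),(-.041,0)],.014)
b=fit(c,A([(132,433),(308,588),(236,666),(62,518)]),[(.016,.032),(.016,-.032),(-.016,-.032),(-.016,.032)],.006)
p=fit(c,B([(153,270),(578,278),(565,447),(152,435)]),[(.013,.03),(.013,-.03),(-.013,-.03),(-.013,.03)],.03)
for n,r in zip('fence blank pad'.split(),(f,b,p)): print(n,r[0].round(4),r[1].round(4),r[2].tolist())
t,th,_=f
M=np.array([[np.cos(th),-np.sin(th)],[np.sin(th),np.cos(th)]])
print('seat',t+M@[-.016,.032])
pickle.dump((f,b,p),open('poses1.pkl','wb'))
# reproject check into top and scene
for n in ['top','scene']:
    C=vision.get_calibration(n); print(n,w2px(C,[[*b[0],.006],[*p[0],.03],[*f[0],.014]]).round(1).tolist())
E
```

```text
fence [0.6311 0.064 ] -0.094 [[-0.9, -1.5], [0.4, -0.5], [0.1, -0.4], [-0.1, 1.5], [0.5, 0.9]]
blank [0.5458 0.1497] -0.4504 [[-1.2, 0.2], [-1.0, 0.6], [1.5, 0.1], [0.7, -0.8]]
pad [0.4235 0.0645] 0.2475 [[-0.0, 0.2], [0.2, 0.2], [-0.4, 0.0], [0.2, -0.3]]
seat [0.61822411 0.09733932]
top [[193.9, 221.5], [218.3, 278.7], [235.7, 191.2]]
scene [[212.7, 306.5], [298.4, 306.2], [215.2, 253.4]]
```

>>> {"op": "jog_arm", "data": {"series": [[0.03,-0.01,0,-0.123],[0,0,0.02,-0.123],[0,0,0.02,-0.123],[0,0,0.02,-0.123],[0,0,0.02,-0.123],[0,0,0.02,-0.123],[0,0,0.02,-0.121],[0,0,0,0]]}}

```text
time: 4.25
eef_pos: [0.566, 0.1491, 0.1854]
tcp_rot: [0.843, 0.538, 0.029, 0.0]
contact_force: [-1.6, -0.6, -0.2]
opening: 1.004
```

```bash
cat >> h.py <<'E'
from scipy.spatial.transform import Rotation as Rot
def pose():
    s=monitor.get_state(); M=Rot.from_quat(s['tcp_rot']).as_matrix()
    return s,s['eef_pos'],M
def to(x,y,z,yaw):
    s,p,M=pose(); d=M.T@(np.array([x,y,z])-p); cur=np.arctan2(M[1,0],M[0,0])
    print('t',round(s['time'],2),'pos',p.round(4),'yaw',cur.round(4),'toolz',M[:,2].round(4),'F',s['contact_force'].round(1),'op',round(float(s['opening']),3))
    print('  need',d.round(4),'spin',round(-(yaw-cur),4))
E
python3 - <<'E'
from h import *
to(.5458,.1497,.05,1.1204)
c=vision.get_calibration('wrist'); im=vision.read_camera('wrist')
pickle.dump(c,open('w3.pkl','wb')); cv2.imwrite('pics/w3.png',im[:,:,::-1])
E
```

```text
t 4.25 pos [0.566  0.1491 0.1854] yaw 1.1372 toolz [ 0.0496  0.0314 -0.9983] F [-1.6 -0.6 -0.2] op 1.004
  need [-0.0147 -0.0228  0.1342] spin 0.0168
```

View pics/w3.png

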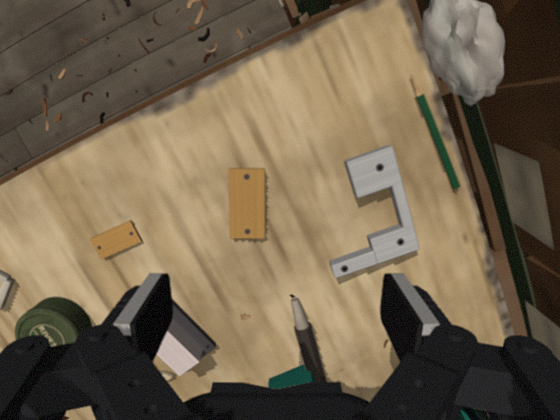

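>>> {"op": "jog_arm", "data": {"series": [[-0.0,0,-0.04,0],[-0.0,0,0,0],[0,0,0.0,0],[0,0,0,0],[0,0,0.0,0],[0,0,0.0,0],[0,0,0.0,0],[0,0,0,0]]}}

```text
time: 4.97
eef_pos: [0.5744, 0.1472, 0.2496]
tcp_rot: [0.848, 0.529, 0.044, 0.008]
contact_force: [0.1, -0.5, -0.1]
opening: 1.001
```

```bash
python3 - <<'E'
from h import *
to(.5458,.1497,.05,1.1204)
E
```

```text
t 4.97 pos [0.5744 0.1472 0.2496] yaw 1.1172 toolz [ 0.0834  0.0337 -0.9959] F [ 0.1 -0.5 -0.1] op 1.001
  need [-0.0236 -0.0387  0.1965] spin -0.0032
```

>>> {"op": "jog_arm", "data": {"series": [[-0.0,0,0.04,0],[-0.0,0,0,0],[0,0,0.0,0],[0,0,0,0],[0,0,0.0,0],[0,0,0.0,0],[0,0,0.0,0],[0,0,0,0]]}}

```text
time: 5.63
eef_pos: [0.5794, 0.1489, 0.2146]
tcp_rot: [0.848, 0.528, 0.047, 0.009]
contact_force: [-0.3, 0.4, 0.6]
opening: 1.0
```

```bash
python3 - <<'E'
from h import *
to(.5458,.1497,.05,1.1204)
E
```

```text
t 5.63 pos [0.5794 0.1489 0.2146] yaw 1.1169 toolz [ 0.0885  0.0341 -0.9955] F [-0.3  0.4  0.6] op 1.0
  need [-0.0254 -0.041   0.1609] spin -0.0035
```

```bash
python3 - <<'E'
from h import *
s,p,M=pose(); q=s['qpos']; print(q.round(4),s['dq'].round(4),q[1]+q[2]+q[4]-np.pi)
print(M.round(4))
E
```

```text
[0.0708 0.0949 1.8521 0.0311 1.1039 0.5142] [-0.0002 -0.013  -0.0137 -0.      0.0026  0.0014] -0.0906592684057741
[[ 0.4374  0.8949  0.0885]
 [ 0.8966 -0.4416  0.0341]
 [ 0.0696  0.0644 -0.9955]]
```

>>> {"op": "jog_arm", "data": {"series": [[-0.0,0,-0.01,0],[-0.0,0,-0.01,0],[0,0,-0.01,0],[0,0,-0.005,0],[0,0,-0.002,0],[0,0,0.0,0],[0,0,0.0,0],[0,0,0,0]]}}

```text
time: 6.3
eef_pos: [0.5774, 0.1476, 0.2606]
tcp_rot: [0.848, 0.528, 0.05, 0.011]
contact_force: [-0.3, 0.2, -0.3]
opening: 1.0
```

```bash
python3 - <<'E'
from h import *
s,p,M=pose(); q=s['qpos']; print(q.round(4),s['dq'].round(4),q[1]+q[2]+q[4]-np.pi)
to(.5458,.1497,.05,1.1204)
E
```

```text
[0.0688 0.0463 1.8177 0.0302 1.1787 0.5147] [-0.0007 -0.001   0.0025  0.0001 -0.0001 -0.001 ] -0.09880327334593764
t 6.3 pos [0.5774 0.1476 0.2606] yaw 1.1174 toolz [ 0.0966  0.0347 -0.9947] F [-0.3  0.2 -0.3] op 1.0
  need [-0.0274 -0.0442  0.2065] spin -0.003
```

>>> {"op": "jog_arm", "data": {"series": [[-0.015,-0.03,0,0],[-0.0,0,0,0],[0,0,0,0],[0,0,0,0],[0,0,0,0],[0,0,0.0,0],[0,0,0.0,0],[0,0,0,0]]}}

```text
time: 6.97
eef_pos: [0.5417, 0.147, 0.2513]
tcp_rot: [0.848, 0.528, 0.046, 0.008]
contact_force: [0.4, -0.3, -0.8]
opening: 1.002
```

```bash
python3 - <<'E'
from h import *
s,p,M=pose(); q=s['qpos']; print(q.round(4),s['dq'].round(4),q[1]+q[2]+q[4]-np.pi)
to(.5458,.1497,.05,1.1204)
E
```

```text
[ 0.0723 -0.0202  1.9018  0.0299  1.1715  0.5187] [-0.0009  0.0079 -0.0169  0.0001 -0.0017 -0.0004] -0.088531336535981
t 6.97 pos [0.5417 0.147  0.2513] yaw 1.1162 toolz [ 0.0863  0.0339 -0.9957] F [ 0.4 -0.3 -0.8] op 1.002
  need [-0.0096 -0.0101  0.2008] spin -0.0042
```

>>> {"op": "jog_arm", "data": {"series": [[0,0,0,0],[0,0,0,0],[0,0,0,0],[0,0,0,0],[0,0,0,0],[0,0,0,0],[0,0,0,0],[0,0,0,0]]}}

```text
time: 7.63
eef_pos: [0.5431, 0.1469, 0.2524]
tcp_rot: [0.848, 0.528, 0.047, 0.009]
contact_force: [0.6, -0.3, -0.1]
opening: 1.001
```

```bash
python3 - <<'E'
from h import *
s,p,M=pose(); q=s['qpos']; print(q.round(4),s['dq'].round(4),q[1]+q[2]+q[4]-np.pi)
to(.5458,.1497,.05,1.1204)
E
```

```text
[ 0.0721 -0.0192  1.8988  0.0299  1.1714  0.5187] [-0.0014 -0.0005  0.0023  0.0001 -0.0003 -0.0011] -0.09058429203605556
t 7.63 pos [0.5431 0.1469 0.2524] yaw 1.1161 toolz [ 0.0884  0.034  -0.9955] F [ 0.6 -0.3 -0.1] op 1.001
  need [-0.0104 -0.0118  0.2018] spin -0.0043
```

>>> {"op": "jog_arm", "data": {"series": [[0,0,0.04,0],[0,0,0.04,0],[0,0,0,0],[0,0,0,0],[0,0,0,0],[0,0,0,0],[0,0,0,0],[0,0,0,0]]}}

```text
time: 8.3
eef_pos: [0.5552, 0.1502, 0.1813]
tcp_rot: [0.847, 0.528, 0.053, 0.012]
contact_force: [-0.5, -0.4, 0.3]
opening: 1.005
```

```bash
cat > st.py <<'E'
from h import *
import sys
s,p,M=pose(); q=s['qpos']; print(q.round(4),s['dq'].round(4),q[1]+q[2]+q[4]-np.pi)
to(*[float(a) for a in sys.argv[1:5]])
E
python3 st.py .5458 .1497 .05 1.1204
```

```text
[0.0764 0.0709 1.9429 0.0318 1.0218 0.5177] [-0.0005 -0.0229 -0.0206 -0.0023  0.0098 -0.0001] -0.10589918566114376
t 8.3 pos [0.5552 0.1502 0.1813] yaw 1.1173 toolz [ 0.1035  0.0352 -0.994 ] F [-0.5 -0.4  0.3] op 1.005
  need [-0.0147 -0.0183  0.1295] spin -0.0031
```

>>> {"op": "jog_arm", "data": {"series": [[0,0,0,0],[0,0,0,0],[0,0,-0.04,0],[0,0,-0.04,0],[0,0,0,0],[0,0,0,0],[0,0,0,0],[0,0,0,0]]}}

```text
time: 8.97
eef_pos: [0.5476, 0.1473, 0.2686]
tcp_rot: [0.847, 0.528, 0.056, 0.014]
contact_force: [0.6, 0.2, -0.6]
opening: 0.996
```

```bash

python3 st.py .5458 .1497 .05 1.1204
```

```text
[ 0.0722 -0.0331  1.8835  0.0298  1.1785  0.5187] [ 0.0011 -0.0014 -0.0011 -0.0007 -0.0057  0.0012] -0.11272729927750857
t 8.97 pos [0.5476 0.1473 0.2686] yaw 1.1178 toolz [ 0.1103  0.0356 -0.9933] F [ 0.6  0.2 -0.6] op 0.996
  need [-0.0163 -0.0208  0.217 ] spin -0.0026
```

>>> {"op": "jog_arm", "data": {"series": [[0,0,0,0],[0,0,0,0],[0,0,0,0],[0,0,0,0],[0,0,0,0],[0,0,0,0],[0,0,0,0],[0,0,0,0]]}}

```text
time: 9.63
eef_pos: [0.5454, 0.1472, 0.2621]
tcp_rot: [0.848, 0.528, 0.052, 0.012]
contact_force: [-0.7, -0.1, -0.0]
opening: 1.0
```

```bash

python3 st.py .5458 .1497 .05 1.1204
```

```text
[ 0.0722 -0.0275  1.8894  0.0298  1.1776  0.5187] [ 0.0004  0.0029  0.0015 -0.0003 -0.0007 -0.0003] -0.1020255310334548
t 9.63 pos [0.5454 0.1472 0.2621] yaw 1.1171 toolz [ 0.0997  0.0348 -0.9944] F [-0.7 -0.1 -0. ] op 1.0
  need [-0.0135 -0.0165  0.211 ] spin -0.0033
```

>>> {"op": "jog_arm", "data": {"series": [[0,0,0.006,0],[0,0,0.006,0],[0,0,0.006,0],[0,0,0.006,0],[0,0,0.006,0],[0,0,0.006,0],[0,0,0.006,0],[0,0,0.006,0]]}}

```text
time: 10.3
eef_pos: [0.5509, 0.149, 0.2101]
tcp_rot: [0.848, 0.528, 0.052, 0.012]
contact_force: [-0.1, -0.3, 0.9]
opening: 1.0
```

```bash

python3 st.py .5458 .1497 .05 1.1204
```

```text
[0.0748 0.0315 1.9281 0.031  1.079  0.5182] [ 0.0033  0.1001  0.0552  0.002  -0.151   0.0006] -0.10311688935094443
t 10.3 pos [0.5509 0.149  0.2101] yaw 1.1171 toolz [ 0.1008  0.0349 -0.9943] F [-0.1 -0.3  0.9] op 1.0
  need [-0.0137 -0.0169  0.1587] spin -0.0033
```

>>> {"op": "jog_arm", "data": {"series": [[0,0,0.003,0],[0,0,0.0,0],[0,0,0.0,0],[0,0,0,0],[0,0,0,0],[0,0,0,0],[0,0,0,0],[0,0,0,0]]}}

```text
time: 10.97
eef_pos: [0.5511, 0.1491, 0.2056]
tcp_rot: [0.848, 0.528, 0.051, 0.012]
contact_force: [-0.2, 0.5, -0.0]
opening: 1.0
```

```bash

python3 st.py .5458 .1497 .05 1.1204
```

```text
[0.075  0.0372 1.9308 0.031  1.0719 0.5182] [ 0.0008 -0.0021 -0.0029  0.0011  0.0014  0.0019] -0.10172035899672238
t 10.97 pos [0.5511 0.1491 0.2056] yaw 1.117 toolz [ 0.0994  0.0348 -0.9944] F [-0.2  0.5 -0. ] op 1.0
  need [-0.0135 -0.0164  0.1542] spin -0.0034
```

>>> {"op": "jog_arm", "data": {"series": [[-0.018,-0.036,-0.004,0],[-0.018,-0.036,-0.004,0],[0,0,0.0,0],[0,0,0,0],[0,0,0,0],[0,0,0,0],[0,0,0,0],[0,0,0,0]]}}

```text
time: 11.63
eef_pos: [0.4693, 0.148, 0.2026]
tcp_rot: [0.848, 0.528, 0.05, 0.011]
contact_force: [-0.7, -0.2, 0.9]
opening: 1.0
```

```bash

python3 st.py .5458 .1497 .05 1.1204
```

```text
[ 0.0861 -0.1444  2.1096  0.0295  1.0784  0.5311] [-0.0035  0.0138 -0.0246 -0.0001 -0.0044 -0.0002] -0.09805054855256845
t 11.63 pos [0.4693 0.148  0.2026] yaw 1.1157 toolz [ 0.0954  0.0343 -0.9948] F [-0.7 -0.2  0.9] op 1.0
  need [0.024  0.0569 0.1592] spin -0.0047
```

>>> {"op": "jog_arm", "data": {"series": [[0.005,0.01,0.001,0],[0.005,0.01,0.001,0],[0.005,0.01,0.001,0],[0.005,0.01,0.001,0],[0.005,0.01,0.001,0],[0.005,0.01,0.001,0],[0.005,0.01,0.001,0],[0.005,0.01,0.001,0]]}}

```text
time: 12.3
eef_pos: [0.5692, 0.1484, 0.206]
tcp_rot: [0.848, 0.527, 0.052, 0.012]
contact_force: [-0.6, -0.5, 0.4]
opening: 0.999
```

```bash

python3 st.py .5458 .1497 .05 1.1204
```

```text
[0.0714 0.0751 1.8904 0.0311 1.073  0.5167] [-0.0197  0.3242 -0.3505  0.0017  0.0191 -0.0171] -0.10315541389112681
t 12.3 pos [0.5692 0.1484 0.206 ] yaw 1.1149 toolz [ 0.1009  0.0346 -0.9943] F [-0.6 -0.5  0.4] op 0.999
  need [-0.0209 -0.0332  0.1528] spin -0.0055
```

>>> {"op": "jog_arm", "data": {"series": [[0,0,0,0],[0,0,-0.04,0],[0,0,-0.04,0],[0,0,-0.04,0],[0,0,-0.04,0],[0,0,-0.04,0],[0,0,-0.04,0],[0,0,0,0]]}}

```text
time: 12.97
eef_pos: [0.5464, 0.1389, 0.4498]
tcp_rot: [0.849, 0.526, 0.046, 0.009]
contact_force: [-0.1, 0.1, 1.3]
opening: 1.005
```

```bash

python3 st.py .5458 .1497 .05 1.1204
```

```text
[ 0.0568 -0.0923  1.6172  0.0283  1.5266  0.5176] [ 0.0019  0.0139  0.0753  0.0023 -0.0304  0.0031] -0.09010405211300787
t 12.97 pos [0.5464 0.1389 0.4498] yaw 1.1122 toolz [ 0.0882  0.0333 -0.9955] F [-0.1  0.1  1.3] op 1.005
  need [-0.0182 -0.0311  0.3984] spin -0.0082
```

>>> {"op": "jog_arm", "data": {"series": [[0,0,0,0],[0,0,0,0],[0,0,0,0],[0,0,0,0],[0,0,0,0],[0,0,0,0],[0,0,0,0],[0,0,0,0]]}}

```text
time: 13.63
eef_pos: [0.5459, 0.1389, 0.4459]
tcp_rot: [0.849, 0.526, 0.044, 0.008]
contact_force: [0.3, -0.2, 0.1]
opening: 0.997
```

```bash

python3 st.py .5458 .1497 .05 1.1204
```

```text
[ 0.0568 -0.0905  1.6223  0.0283  1.5254  0.5177] [ 0.0014  0.0098  0.0134  0.0028  0.0009 -0.0004] -0.08435030441808156
t 13.63 pos [0.5459 0.1389 0.4459] yaw 1.1118 toolz [ 0.0825  0.033  -0.996 ] F [ 0.3 -0.2  0.1] op 0.997
  need [-0.0166 -0.0284  0.3946] spin -0.0086
```

>>> {"op": "jog_arm", "data": {"series": [[0,0,0,0.12],[0,0,0,0.12],[0,0,0,0.12],[0,0,0,0.12],[0,0,0,0],[0,0,0,0],[0,0,0,0],[0,0,0,0]]}}

```text
time: 14.3
eef_pos: [0.5456, 0.1388, 0.4415]
tcp_rot: [0.952, 0.303, 0.041, -0.004]
contact_force: [0.4, 0.8, -0.1]
opening: 0.996
```

```bash

python3 st.py .5458 .1497 .05 1.1204
```

```text
[ 0.0568 -0.0872  1.6266  0.0283  1.5251  1.0105] [ 0.0001  0.0004  0.0024 -0.0003  0.0004 -0.0205] -0.0770424212836911
t 14.3 pos [0.5456 0.1388 0.4415] yaw 0.6176 toolz [ 0.0752  0.0326 -0.9966] F [ 0.4  0.8 -0.1] op 0.996
  need [-0.025  -0.0154  0.3905] spin -0.5028
```

>>> {"op": "jog_arm", "data": {"series": [[0,0,0.006,0],[0,0,0.012,0],[0,0,0.014,0],[0,0,0.014,0],[0,0,0.014,0],[0,0,0.014,0],[0,0,0.014,0],[0,0,0.014,0]]}}

```text
time: 14.97
eef_pos: [0.554, 0.1425, 0.3333]
tcp_rot: [0.951, 0.307, 0.043, -0.003]
contact_force: [1.0, 0.8, -0.0]
opening: 0.999
```

>>> {"op": "jog_arm", "data": {"series": [[0,0,0.014,0],[0,0,0.014,0],[0,0,0.014,0],[0,0,0.014,0],[0,0,0.014,0],[0,0,0.012,0],[0,0,0.008,0],[0,0,0.004,0]]}}

```text
time: 15.63
eef_pos: [0.556, 0.1456, 0.2215]
tcp_rot: [0.95, 0.309, 0.036, -0.005]
contact_force: [0.4, -0.0, 0.6]
opening: 1.0
```

```bash

python3 st.py .5458 .1497 .05 1.1204
```

```text
[0.068  0.0482 1.8877 0.0301 1.1391 0.9986] [ 0.0024  0.0614  0.0506  0.0017 -0.1006 -0.0051] -0.0665585584080457
t 15.63 pos [0.556  0.1456 0.2215] yaw 0.629 toolz [ 0.0646  0.0318 -0.9974] F [ 0.4 -0.   0.6] op 1.0
  need [-0.018  -0.0115  0.1705] spin -0.4914
```

>>> {"op": "jog_arm", "data": {"series": [[0,0,0,0],[0,0,-0.041,0],[0,0,-0.041,0],[0,0,-0.041,0],[0,0,-0.041,0],[0,0,-0.041,0],[0,0,-0.041,0],[0,0,0,0]]}}

```text
time: 16.3
eef_pos: [0.5383, 0.1375, 0.4716]
tcp_rot: [0.95, 0.31, 0.032, -0.006]
contact_force: [0.3, 0.6, 1.2]
opening: 0.998
```

>>> {"op": "jog_arm", "data": {"series": [[0,0,0,0],[0,0,0,0],[0,0,0,0],[0,0,0,0],[0,0,0,0],[0,0,0,0],[0,0,0,0],[0,0,0,0]]}}

```text
time: 16.97
eef_pos: [0.538, 0.1375, 0.4711]
tcp_rot: [0.95, 0.31, 0.032, -0.006]
contact_force: [0.2, 1.0, 0.2]
opening: 1.002
```

```bash

python3 st.py .5458 .1497 .05 1.1204
```

```text
[ 0.0553 -0.0942  1.581   0.0278  1.595   0.9974] [ 0.0002  0.0093  0.012   0.0001 -0.0001 -0.0007] -0.05985703053036495
t 16.97 pos [0.538  0.1375 0.4711] yaw 0.6305 toolz [ 0.0582  0.0311 -0.9978] F [0.2 1.  0.2] op 1.002
  need [-0.014  -0.0092  0.421 ] spin -0.4899
```

>>> {"op": "jog_arm", "data": {"series": [[0,0,0.006,0],[0,0,0.012,0],[0,0,0.016,0],[0,0,0.016,0],[0,0,0.016,0],[0,0,0.016,0],[0,0,0.016,0],[0,0,0.016,0]]}}

```text
time: 17.63
eef_pos: [0.5449, 0.1413, 0.3482]
tcp_rot: [0.95, 0.31, 0.033, -0.006]
contact_force: [0.3, 0.2, 0.6]
opening: 1.004
```

>>> {"op": "jog_arm", "data": {"series": [[0,0,0.016,0],[0,0,0.016,0],[0,0,0.016,0],[0,0,0.016,0],[0,0,0.014,0],[0,0,0.012,0],[0,0,0.008,0],[0,0,0.004,0]]}}

```text
time: 18.3
eef_pos: [0.5444, 0.1443, 0.2264]
tcp_rot: [0.95, 0.31, 0.025, -0.008]
contact_force: [-0.1, 0.4, 0.9]
opening: 1.0
```

```bash

python3 st.py .5458 .1497 .05 1.1204
```

```text
[0.0674 0.0293 1.8973 0.0293 1.1714 0.9973] [ 0.0032  0.0572  0.0553  0.0008 -0.0985  0.0012] -0.04358734084326876
t 18.3 pos [0.5444 0.1443 0.2264] yaw 0.6301 toolz [ 0.0418  0.0299 -0.9987] F [-0.1  0.4  0.9] op 1.0
  need [-0.0048 -0.0036  0.1764] spin -0.4903
```

>>> {"op": "jog_arm", "data": {"series": [[0,0,0,0],[0,0,-0.041,0],[0,0,-0.041,0],[0,0,-0.041,0],[0,0,-0.041,0],[0,0,-0.041,0],[0,0,-0.041,0],[0,0,0,0]]}}

```text
time: 18.97
eef_pos: [0.5323, 0.1367, 0.4772]
tcp_rot: [0.951, 0.31, 0.021, -0.008]
contact_force: [0.6, 0.3, 2.0]
opening: 0.998
```

>>> {"op": "jog_arm", "data": {"series": [[0,0,0,0],[0,0,0,0],[0,0,0.006,-0.03],[0,0,0.012,-0.03],[0,0,0.016,-0.03],[0,0,0.016,-0.03],[0,0,0.016,-0.03],[0,0,0.016,-0.03]]}}

```text
time: 19.63
eef_pos: [0.5367, 0.1394, 0.3982]
tcp_rot: [0.917, 0.398, 0.029, -0.004]
contact_force: [-0.2, 0.4, 0.3]
opening: 1.0
```

>>> {"op": "jog_arm", "data": {"series": [[0,0,0.016,-0.03],[0,0,0.016,-0.03],[0,0,0.016,-0.03],[0,0,0.016,-0.03],[0,0,0.016,-0.03],[0,0,0.016,-0.03],[0,0,0.016,-0.03],[0,0,0.016,-0.03]]}}

```text
time: 20.3
eef_pos: [0.5358, 0.1431, 0.2495]
tcp_rot: [0.86, 0.51, 0.02, -0.005]
contact_force: [-0.4, 0.3, 0.4]
opening: 0.998
```

```bash

python3 st.py .5458 .1497 .05 1.1204
```

```text
[ 0.0664 -0.0038  1.8872  0.0282  1.2272  0.5571] [ 0.0101  0.1837  0.2302  0.0037 -0.3827 -0.3769] -0.03093631755652293
t 20.3 pos [0.5358 0.1431 0.2495] yaw 1.0712 toolz [ 0.0292  0.0286 -0.9992] F [-0.4  0.3  0.4] op 0.998
  need [0.0028 0.0032 0.1998] spin -0.0492
```

>>> {"op": "jog_arm", "data": {"series": [[0,0,0.016,-0.03],[0,0,0.016,-0.01],[0,0,0.016,0],[0,0,0.014,0],[0,0,0.012,0],[0,0,0.01,0],[0,0,0.006,0],[0,0,0.003,0]]}}

```text
time: 20.97
eef_pos: [0.5281, 0.1454, 0.1366]
tcp_rot: [0.849, 0.529, 0.009, -0.01]
contact_force: [-0.4, 0.6, 0.3]
opening: 1.0
```

```bash

python3 st.py .5458 .1497 .05 1.1204
python3 - <<'E'
from h import *
c=vision.get_calibration('wrist'); im=vision.read_camera('wrist')
pickle.dump(c,open('w4.pkl','wb')); cv2.imwrite('pics/w4.png',im[:,:,::-1])
E
```

```text
[0.0717 0.1153 1.9822 0.0307 1.0372 0.5126] [ 0.0016  0.0596  0.0274  0.0009 -0.0776 -0.0033] -0.006905475259057603
t 20.97 pos [0.5281 0.1454 0.1366] yaw 1.1142 toolz [ 0.0052  0.0268 -0.9996] F [-0.4  0.6  0.3] op 1.0
  need [0.0094 0.0146 0.0868] spin -0.0062
```

View pics/w4.png

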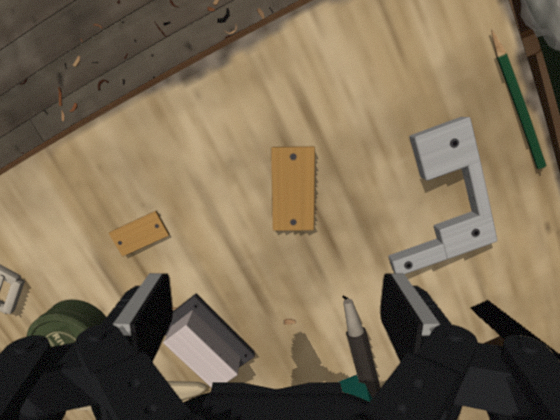

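```bash
python3 - <<'E'
from h import *
im=cv2.imread('pics/w4.png')
crop(im,260,135,70,110,5.4,'pics/w4a.png'); crop(im,380,105,130,180,3.3,'pics/w4b.png')
a=cv2.imread('pics/w4a.png');b=cv2.imread('pics/w4b.png')
cv2.imwrite('pics/w4ab.png',np.hstack([a,cv2.copyMakeBorder(b,0,a.shape[0]-b.shape[0],0,0,cv2.BORDER_CONSTANT)]))
print(a.shape,b.shape)
E
```

```text
(594, 378, 3) (594, 429, 3)
```

View pics/w4ab.png

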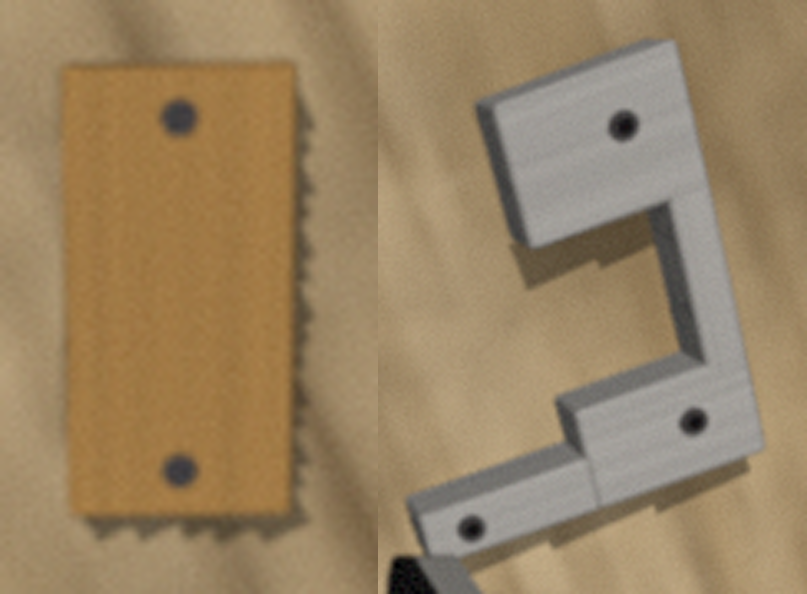

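```bash
python3 - <<'E'
from h import *
c=pickle.load(open('w4.pkl','rb'))
A=lambda p:(np.array(p)+.5)/5.4+[260,135]-0.5
B=lambda p:(np.array(p)-[378,0]+.5)/3.3+[380,105]-0.5
b=fit(c,A([(294,66),(291,514),(72,514),(63,67)]),[(.016,.032),(.016,-.032),(-.016,-.032),(-.016,.032)],.006)
f=fit(c,B([(493,106),(537,246),(577,410),(585,457),(418,513)]),[(0,.086),(0,.052),(0,.012),(0,0),(-.041,0)],.014)
for n,r in zip('fence blank'.split(),(f,b)): print(n,r[0].round(4),r[1].round(4),r[2].tolist())
t,th,_=f
M=np.array([[np.cos(th),-np.sin(th)],[np.sin(th),np.cos(th)]])
print('seat',t+M@[-.016,.032])
E
```

```text
fence [0.6314 0.0652] -0.1004 [[-0.8, -1.1], [0.7, 0.2], [0.3, 0.1], [-0.5, 0.3], [0.2, 0.5]]
blank [0.546  0.1511] -0.4401 [[-0.9, -0.3], [-0.2, 0.5], [0.9, 0.5], [0.3, -0.6]]
seat [0.61869681 0.09867885]
```

```bash

python3 st.py .546 .151 .035 1.131
```

```text
[0.0717 0.1155 1.9827 0.0307 1.0373 0.5126] [-0.001  -0.0185 -0.0148 -0.0006  0.0236 -0.0009] -0.006022213589256253
t 21.02 pos [0.5278 0.1454 0.1362] yaw 1.1142 toolz [ 0.0043  0.0268 -0.9996] F [ 0.4  0.6 -1.1] op 0.997
  need [0.0104 0.0146 0.1014] spin -0.0168
```

>>> {"op": "jog_arm", "data": {"grip": 0.046, "grip_force": 20, "series": [[0.001,0.002,0.01,-0.005],[0.001,0.002,0.012,-0.005],[0.001,0.002,0.012,-0.005],[0.001,0.002,0.012,0],[0.001,0.002,0.012,0],[0.001,0.002,0.012,0],[0.001,0.001,0.008,0],[0,0,0.004,0]]}}

```text
time: 21.68
eef_pos: [0.5481, 0.1487, 0.0493]
tcp_rot: [0.844, 0.536, 0.012, -0.008]
contact_force: [-0.7, -0.5, 0.9]
opening: 0.537
```

```bash

python3 st.py .546 .151 .025 1.131
```

```text
[0.075  0.2836 1.9721 0.0344 0.8721 0.493 ] [ 0.001   0.1058  0.0087  0.0023 -0.0985 -0.004 ] -0.013796432683349291
t 21.68 pos [0.5481 0.1487 0.0493] yaw 1.1309 toolz [ 0.0121  0.0273 -0.9996] F [-0.7 -0.5  0.9] op 0.537
  need [ 0.0005 -0.0028  0.0243] spin -0.0001
```

>>> {"op": "jog_arm", "data": {"series": [[0,-0.001,0.004,0],[0,-0.001,0.004,0],[0,-0.001,0.004,0],[0,0,0.004,0],[0,0,0.003,0],[0,0,0.002,0],[0,0,0,0],[0,0,0,0]]}}

```text
time: 22.35
eef_pos: [0.5454, 0.1509, 0.0258]
tcp_rot: [0.844, 0.536, 0.012, -0.008]
contact_force: [-0.9, 0.2, 0.5]
opening: 0.539
```

```bash

python3 st.py .546 .151 .020 1.131
python3 - <<'E'
from h import *
c=vision.get_calibration('wrist'); im=vision.read_camera('wrist')
pickle.dump(c,open('w5.pkl','wb')); cv2.imwrite('pics/w5.png',im[:,:,::-1])
E
```

```text
[0.0794 0.3196 1.9806 0.0356 0.8275 0.4949] [-0.002  -0.0005 -0.0005 -0.0012 -0.0011 -0.0009] -0.013905278237353436
t 22.35 pos [0.5454 0.1509 0.0258] yaw 1.1313 toolz [ 0.0121  0.0273 -0.9996] F [-0.9  0.2  0.5] op 0.539
  need [0.0002 0.0005 0.0058] spin 0.0003
```

View pics/w5.png

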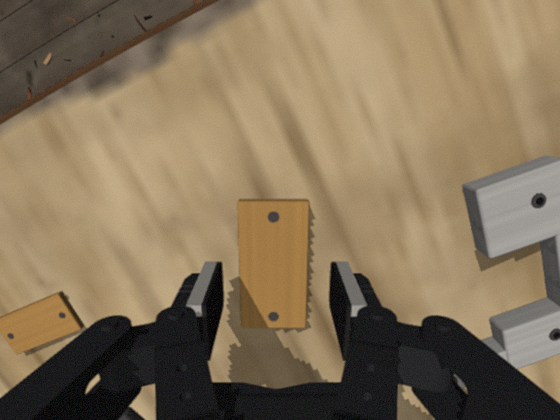

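>>> {"op": "jog_arm", "data": {"grip": 0.039, "series": [[0,0.0003,0.002,0],[0,0,0.002,0],[0,0,0.002,0],[0,0,0.001,0],[0,0,0,0],[0,0,0,0],[0,0,0,0],[0,0,0,0]]}}

```text
time: 23.07
eef_pos: [0.5467, 0.1509, 0.0191]
tcp_rot: [0.844, 0.536, 0.013, -0.008]
contact_force: [-0.2, -0.2, 0.1]
opening: 0.456
```

```bash

python3 st.py .546 .151 .015 1.131
python3 - <<'E'
from h import *
c=vision.get_calibration('wrist'); im=vision.read_camera('wrist')
pickle.dump(c,open('w6.pkl','wb')); cv2.imwrite('pics/w6.png',im[:,:,::-1])
crop(im[:,:,::-1],170,180,210,160,3.7,'pics/w6a.png')
E
```

```text
[0.0793 0.3326 1.9794 0.0361 0.8135 0.4943] [ 0.0011 -0.0009  0.0016 -0.0018 -0.0007 -0.0009] -0.01600102477418819
t 23.07 pos [0.5467 0.1509 0.0191] yaw 1.1313 toolz [ 0.0142  0.0274 -0.9995] F [-0.2 -0.2  0.1] op 0.456
  need [-0.0004 -0.0007  0.0041] spin 0.0003
```

View pics/w6a.png

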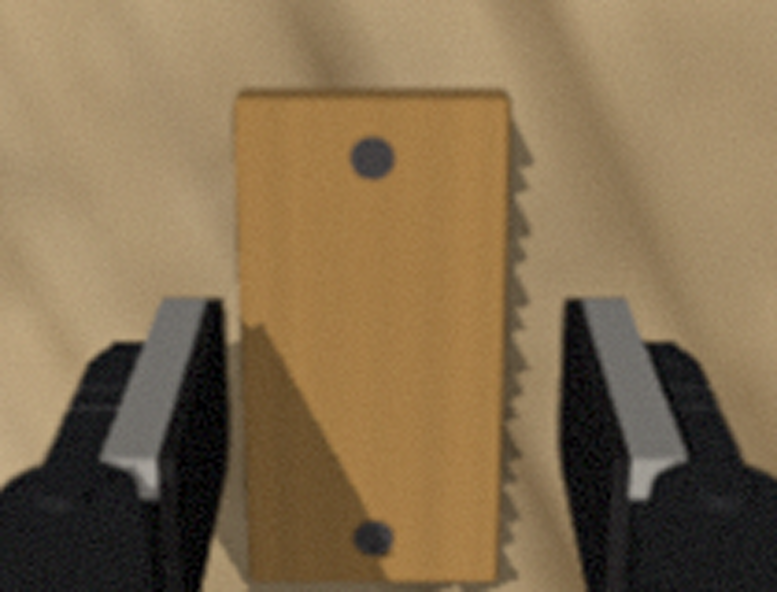

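>>> {"op": "jog_arm", "data": {"series": [[0,-0.001,0.001,0],[0,-0.001,0.001,0],[0,0,0.001,0],[0,0,0.001,0],[0,0,0,0],[0,0,0,0],[0,0,0,0],[0,0,0,0]]}}

```text
time: 23.78
eef_pos: [0.5447, 0.1521, 0.0147]
tcp_rot: [0.844, 0.536, 0.013, -0.008]
contact_force: [-0.7, -0.4, -0.0]
opening: 0.455
```

```bash

python3 st.py .546 .151 .012 1.131
python3 - <<'E'
from h import *
c=vision.get_calibration('wrist'); im=vision.read_camera('wrist')
cv2.imwrite('pics/w7.png',im[:,:,::-1])
crop(im[:,:,::-1],170,180,210,160,3.7,'pics/w7a.png')
E
```

```text
[0.0817 0.3374 1.9837 0.0364 0.8044 0.4961] [ 0.0004 -0.0008 -0.0019  0.0003 -0.0008 -0.0009] -0.016131777333517228
t 23.78 pos [0.5447 0.1521 0.0147] yaw 1.1313 toolz [ 0.0143  0.0275 -0.9995] F [-0.7 -0.4 -0. ] op 0.455
  need [-0.0005  0.0016  0.0027] spin 0.0003
```

View pics/w7a.png

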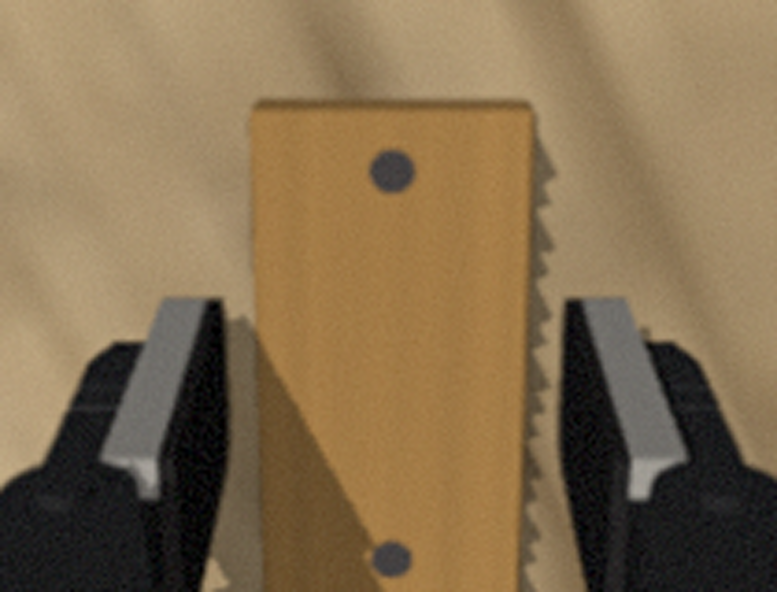

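>>> {"op": "jog_arm", "data": {"series": [[0,0,0.001,0],[0,0,0.001,0],[0,0,0.001,0],[0,0,0.0007,0],[0,0,0,0],[0,0,0,0],[0,0,0,0],[0,0,0,0]]}}

```text
time: 24.5
eef_pos: [0.5448, 0.1521, 0.0106]
tcp_rot: [0.844, 0.536, 0.013, -0.008]
contact_force: [-0.4, -0.1, 0.4]
opening: 0.458
```

```bash

python3 st.py .546 .151 .008 1.131
python3 - <<'E'
from h import *
c=vision.get_calibration('scene'); im=vision.read_camera('scene')
crop(im[:,:,::-1],150,240,140,105,5.7,'pics/s8a.png')
im=vision.read_camera('wrist')
crop(im[:,:,::-1],170,180,210,160,3.7,'pics/w8a.png')
E
```

```text
[0.0818 0.3449 1.9836 0.0366 0.7969 0.4959] [ 0.0017 -0.0021  0.0007  0.0025 -0.0011  0.0012] -0.016195887596162972
t 24.5 pos [0.5448 0.1521 0.0106] yaw 1.1313 toolz [ 0.0143  0.0275 -0.9995] F [-0.4 -0.1  0.4] op 0.458
  need [-0.0006  0.0015  0.0026] spin 0.0003
```

View pics/s8a.png

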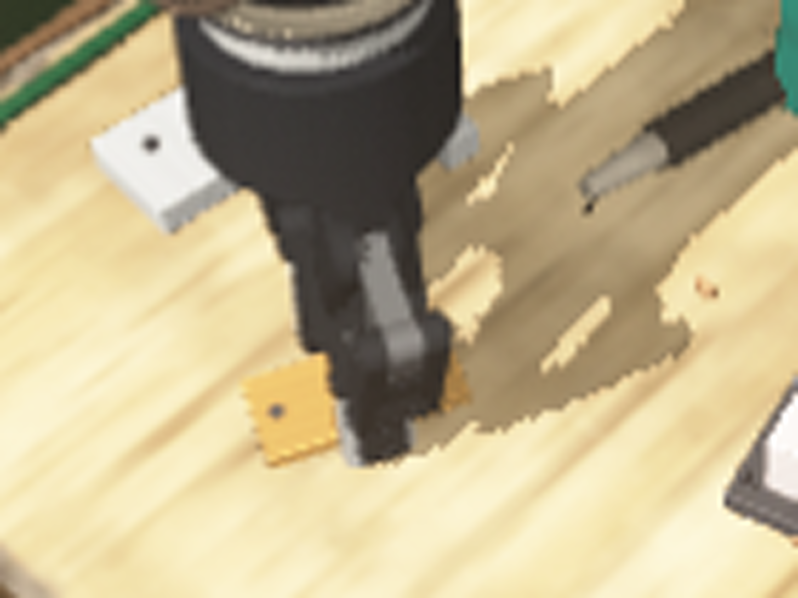

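View pics/w8a.png

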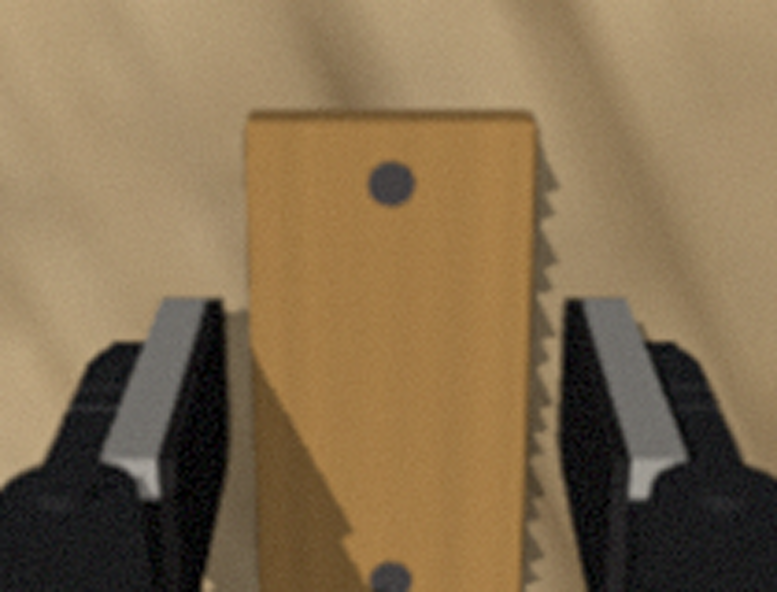

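>>> {"op": "jog_arm", "data": {"series": [[0,0,0.001,0],[0,0,0.001,0],[0,0,0.0008,0],[0,0,0,0],[0,0,0,0],[0,0,0,0],[0,0,0,0],[0,0,0,0]]}}

```text
time: 25.27
eef_pos: [0.5455, 0.1523, 0.0099]
tcp_rot: [0.844, 0.536, 0.013, -0.008]
contact_force: [1.2, 0.0, 0.0]
opening: 0.462
```

```bash

python3 st.py .546 .151 .008 1.131
python3 - <<'E'
from h import *
im=vision.read_camera('wrist')
crop(im[:,:,::-1],170,180,210,160,3.7,'pics/w9a.png')
E
```

```text
[0.082  0.3475 1.9817 0.0364 0.7969 0.4959] [ 0.0002  0.0025  0.0004  0.0013 -0.0033  0.0001] -0.015559677827195362
t 25.27 pos [0.5455 0.1523 0.0099] yaw 1.1317 toolz [ 0.0137  0.0272 -0.9995] F [1.2 0.  0. ] op 0.462
  need [-0.001   0.001   0.0019] spin 0.0007
```

View pics/w9a.png

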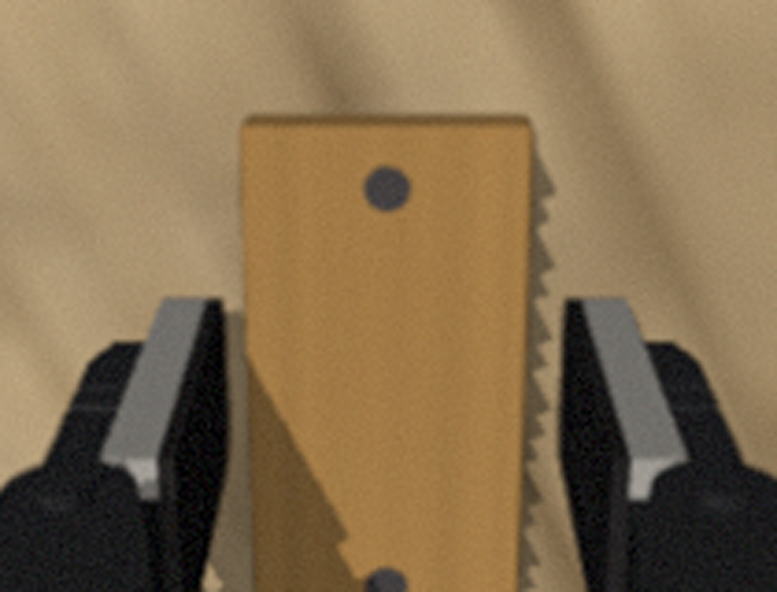

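>>> {"op": "jog_arm", "data": {"series": [[0,-0.0003,-0.001,0],[0,0,-0.001,0],[0,0,0,0],[0,0,0,0],[0,0,0,0],[0,0,0,0],[0,0,0,0],[0,0,0,0]]}}

```text
time: 25.98
eef_pos: [0.5448, 0.1523, 0.0117]
tcp_rot: [0.844, 0.536, 0.013, -0.008]
contact_force: [-0.3, 0.6, 0.1]
opening: 0.456
```

```bash

python3 st.py .546 .151 .012 1.131
```

```text
[0.0822 0.3436 1.9827 0.0363 0.8005 0.4963] [-0.      0.0008  0.0012 -0.0015  0.0004 -0.001 ] -0.014846781795566422
t 25.98 pos [0.5448 0.1523 0.0117] yaw 1.1316 toolz [ 0.013   0.0272 -0.9995] F [-0.3  0.6  0.1] op 0.456
  need [-0.0007  0.0016 -0.0003] spin 0.0006
```

Close with minimum force.

>>> {"op": "jog_arm", "data": {"grip": 0.03, "grip_force": 20, "series": [[0,0,0,0],[0,0,0,0],[0,0,0,0],[0,0,0,0],[0,0,0,0],[0,0,0,0],[0,0,0,0],[0,0,0,0]]}}

```text
time: 26.65
eef_pos: [0.5448, 0.1523, 0.0118]
tcp_rot: [0.844, 0.536, 0.013, -0.008]
contact_force: [-0.2, -0.0, -0.6]
opening: 0.369
```

```bash

python3 st.py .6187 .0987 .012 1.4704
python3 - <<'E'
from h import *
c=vision.get_calibration('wrist'); im=vision.read_camera('wrist'); pickle.dump(c,open('w10.pkl','wb')); cv2.imwrite('pics/w10.png',im[:,:,::-1])
E
```

```text
[0.0822 0.3434 1.9825 0.0364 0.8011 0.4963] [-0.0005 -0.0012 -0.0003 -0.0023  0.0013 -0.0007] -0.01454110259231145
t 26.65 pos [0.5448 0.1523 0.0118] yaw 1.1315 toolz [ 0.0127  0.0272 -0.9995] F [-0.2 -0.  -0.6] op 0.369
  need [-0.0171  0.0897 -0.0007] spin -0.3389
```

View pics/w10.png

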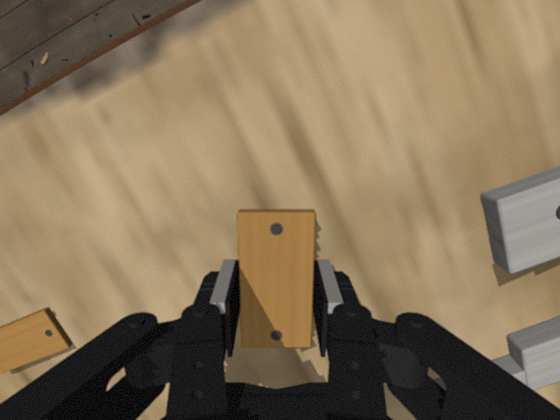

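>>> {"op": "jog_arm", "data": {"series": [[0,0.002,0,-0.02],[0,0.003,0,-0.04],[0,0.004,0,-0.05],[0,0.004,0,-0.06],[0,0.004,0,-0.06],[0,0.004,0,-0.05],[0,0.003,0,-0.03],[0,0.001,0,-0.01]]}}

```text
time: 27.37
eef_pos: [0.5639, 0.1461, 0.0119]
tcp_rot: [0.74, 0.672, 0.008, -0.012]
contact_force: [-2.4, 0.5, 3.4]
opening: 0.366
```

```bash

python3 st.py .6147 .103 .0118 1.4704
python3 - <<'E'
from h import *
c=vision.get_calibration('wrist'); im=vision.read_camera('wrist'); pickle.dump(c,open('w11.pkl','wb')); cv2.imwrite('pics/w11.png',im[:,:,::-1])
E
```

```text
[0.0674 0.3806 1.9308 0.039  0.8335 0.1375] [-0.0038  0.0195 -0.0251 -0.0004  0.0355 -0.1304] 0.003364380857780791
t 27.37 pos [0.5639 0.1461 0.0119] yaw 1.4743 toolz [-0.0049  0.0286 -0.9996] F [-2.4  0.5  3.4] op 0.366
  need [-0.038   0.0547 -0.0014] spin 0.0039
```

View pics/w11.png

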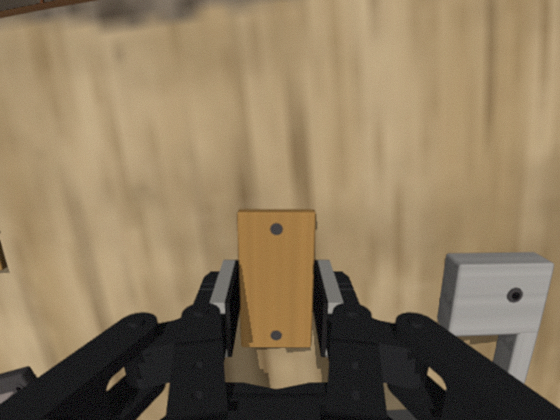

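```bash
python3 - <<'E'
from h import *
im=cv2.imread('pics/w11.png'); crop(im,225,195,105,165,3.6,'pics/w11a.png'); crop(im,430,240,130,110,3.6,'pics/w11b.png')
a=cv2.imread('pics/w11a.png');b=cv2.imread('pics/w11b.png');print(a.shape,b.shape)
cv2.imwrite('pics/w11ab.png',np.hstack([a,cv2.copyMakeBorder(b,0,a.shape[0]-b.shape[0],0,0,cv2.BORDER_CONSTANT)])[:, :800])
E
```

```text
(594, 378, 3) (396, 468, 3)
```

View pics/w11ab.png

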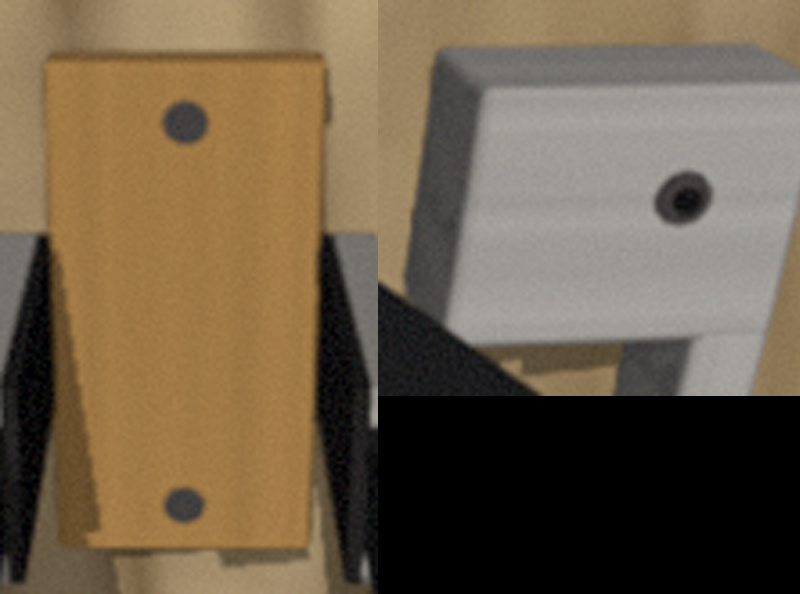

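```bash
python3 - <<'E'
from h import *
c=pickle.load(open('w11.pkl','rb'))
A=lambda p:(np.array(p)+.5)/3.6+[225,195]-0.5
B=lambda p:(np.array(p)-[378,0]+.5)/3.6+[430,240]-0.5
b=fit(c,A([(325,60),(308,547),(61,546),(45,61)]),[(.016,.032),(.016,-.032),(-.016,-.032),(-.016,.032)],.006)
f=fit(c,B([(483,87),(448,346),(692,338)]),[(0,.086),(0,.052),(.032,.052)],.014)
for n,r in zip('fence blank'.split(),(f,b)): print(n,r[0].round(4),r[1].round(4),r[2].tolist())
t,th,_=f
M=np.array([[np.cos(th),-np.sin(th)],[np.sin(th),np.cos(th)]])
print('blank in fence',M.T@(b[0]-t), 'rel yaw',b[1]-th)
s,p,T=pose(); print('blank rel tcp tool', (T.T@np.array([*(b[0]-p[:2]),0])).round(4), 'tool yaw-90', np.arctan2(T[1,0],T[0,0])-np.pi/2)
E
```

```text
fence [0.6312 0.0655] -0.0852 [[0.0, -0.4], [0.7, 0.3], [-0.7, 0.1]]
blank [0.5651 0.1456] -0.096 [[-0.6, -0.4], [-0.6, 0.6], [0.7, 0.5], [0.5, -0.7]]
blank in fence [-0.0726054   0.07410981] rel yaw -0.010845352324528143
blank rel tcp tool [-0.0004  0.0012 -0.    ] tool yaw-90 -0.09701339928633801
```

>>> {"op": "jog_arm", "data": {"series": [[-0.002,0.003,-0.0001,0],[-0.004,0.006,-0.0001,0],[-0.006,0.008,-0.0002,0],[-0.006,0.009,-0.0002,0],[-0.006,0.009,-0.0002,0],[-0.005,0.007,-0.0001,0],[-0.003,0.004,-0.0001,0],[-0.001,0.001,0,0]]}}

```text
time: 28.08
eef_pos: [0.6122, 0.1055, 0.0119]
tcp_rot: [0.741, 0.671, 0.008, -0.013]
contact_force: [-3.3, 3.3, 4.0]
opening: 0.365
```

```bash

python3 st.py .6147 .103 .0118 1.4744
python3 - <<'E'
from h import *
c=vision.get_calibration('wrist'); im=vision.read_camera('wrist'); pickle.dump(c,open('w12.pkl','wb')); cv2.imwrite('pics/w12.png',im[:,:,::-1])
E
```

```text
[-0.0044  0.4495  1.8322  0.0401  0.8651  0.0681] [-0.0314  0.024  -0.0371  0.018   0.023  -0.0251] 0.005298748409495069
t 28.08 pos [0.6122 0.1055 0.0119] yaw 1.4721 toolz [-0.0048  0.0305 -0.9995] F [-3.3  3.3  4. ] op 0.365
  need [-0.0022  0.0028  0.    ] spin -0.0023
```

View pics/w12.png

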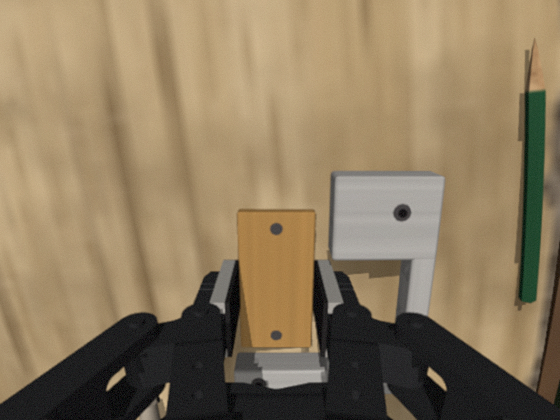

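```bash
python3 - <<'E'
from h import *
im=cv2.imread('pics/w12.png'); crop(im,225,165,225,225,2.65,'pics/w12a.png')
E
```

```text
(no output)
```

View pics/w12a.png

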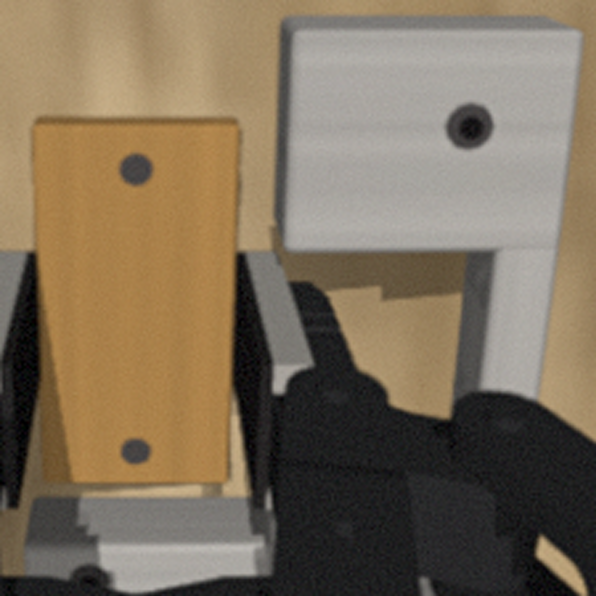

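```bash
python3 - <<'E'
from h import *
c=pickle.load(open('w12.pkl','rb'))
A=lambda p:(np.array(p)+.5)/2.65+[225,165]-0.5
b=fit(c,A([(238,125),(229,484),(44,483),(34,125)]),[(.016,.032),(.016,-.032),(-.016,-.032),(-.016,.032)],.006)
f=fit(c,A([(293,31),(286,249),(495,249)]),[(0,.086),(0,.052),(.032,.052)],.014)
for n,r in zip('fence blank'.split(),(f,b)): print(n,r[0].round(4),r[1].round(4),r[2].tolist())
t,th,_=f
M=np.array([[np.cos(th),-np.sin(th)],[np.sin(th),np.cos(th)]])
print('blank in fence',M.T@(b[0]-t), 'rel yaw',b[1]-th)
print(px2w(c,A([(276,245),(279,22),(150,497),(34,497),(240,497)]),0), 'stopfoot in fence',(px2w(c,A([(34,497),(240,497)]),0)[:,:2]-t)@M)
E
```

```text
fence [0.6318 0.0649] -0.088 [[0.2, -1.0], [0.4, 0.7], [-0.6, 0.4]]
blank [0.6134 0.1047] -0.097 [[-0.8, -0.4], [-0.3, 0.5], [0.4, 0.5], [0.7, -0.6]]
blank in fence [-0.02179418  0.03800843] rel yaw -0.008972188622296429
[[0.63686052 0.11205472 0.        ]
 [0.63946387 0.14840676 0.        ]
 [0.61202598 0.06592634 0.        ]
 [0.59151625 0.0677616  0.        ]
 [0.62790206 0.0643775  0.        ]] stopfoot in fence [[-0.04037386 -0.00067911]
 [-0.00383142 -0.00085239]]
```

>>> {"op": "jog_arm", "data": {"series": [[-0.0008,0,0,0],[-0.0008,0,0,0],[-0.0008,0,0,0],[-0.0008,0,0,0],[-0.0006,0,0,0],[-0.0005,0,0,0],[-0.0003,0,0,0],[0,0,0,0]]}}

```text
time: 28.8
eef_pos: [0.6127, 0.1011, 0.0119]
tcp_rot: [0.741, 0.672, 0.011, -0.011]
contact_force: [0.8, 1.2, 1.4]
opening: 0.363
```

```bash

python3 st.py .6187 .0987 .0118 1.474
python3 - <<'E'
from h import *
c=vision.get_calibration('wrist'); im=vision.read_camera('wrist'); pickle.dump(c,open('w13.pkl','wb')); cv2.imwrite('pics/w13.png',im[:,:,::-1])
crop(im[:,:,::-1],225,165,225,225,2.65,'pics/w13a.png')
E
```

```text
[-0.0116  0.4471  1.8359  0.0404  0.8587  0.0599] [ 0.0015 -0.001   0.0021 -0.0036 -0.0035 -0.0001] 4.549729676206482e-05
t 28.8 pos [0.6127 0.1011 0.0119] yaw 1.4728 toolz [ 7.000e-04  3.060e-02 -9.995e-01] F [0.8 1.2 1.4] op 0.363
  need [-0.0018  0.0062  0.    ] spin -0.0012
```

View pics/w13a.png

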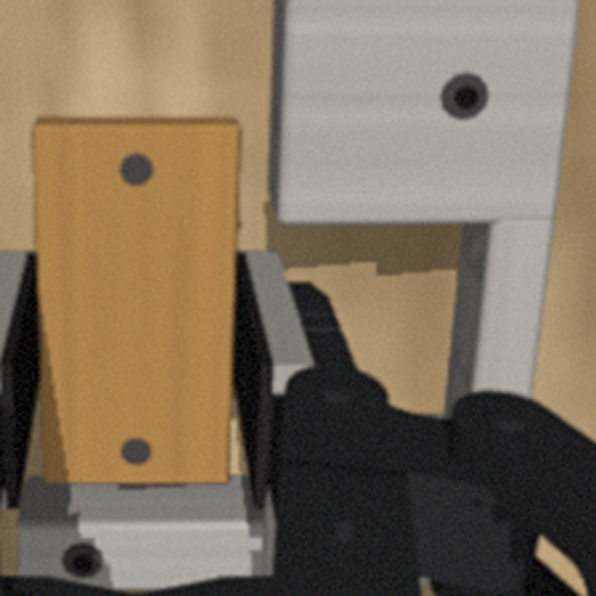

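>>> {"op": "jog_arm", "data": {"series": [[-0.0006,0,0,0],[-0.0006,0,0,0],[-0.0006,0,0,0],[-0.0006,0,0,0],[-0.0006,0,0,0],[-0.0006,0,0,0],[-0.0006,0,0,0],[-0.0006,0,0,0]]}}

```text
time: 29.52
eef_pos: [0.6125, 0.0994, 0.0119]
tcp_rot: [0.741, 0.671, 0.013, -0.013]
contact_force: [1.3, 5.7, 0.4]
opening: 0.365
```

```bash

python3 st.py .6187 .0987 .0118 1.474
```

```text
[-0.0167  0.4453  1.8386  0.0483  0.8564  0.0506] [-0.0046 -0.0019  0.0038  0.0162 -0.0054 -0.0148] -0.001294654515630711
t 29.52 pos [0.6125 0.0994 0.0119] yaw 1.4718 toolz [ 0.0025  0.0365 -0.9993] F [1.3 5.7 0.4] op 0.365
  need [-0.0001  0.0062  0.0001] spin -0.0022
```

>>> {"op": "jog_arm", "data": {"series": [[0,0.0008,0,0],[0,0.0008,0,0],[0,0.0008,0,0],[0,0.0008,0,0],[0,0.0007,0,0],[0,0.0006,0,0],[0,0.0005,0,0],[0,0,0,0]]}}

```text
time: 30.18
eef_pos: [0.6127, 0.0994, 0.012]
tcp_rot: [0.741, 0.671, 0.008, -0.018]
contact_force: [-2.1, 3.4, 3.1]
opening: 0.368
```

```bash

python3 st.py .6187 .0987 .0118 1.474
python3 - <<'E'
from h import *
c=vision.get_calibration('wrist'); im=vision.read_camera('wrist'); pickle.dump(c,open('w14.pkl','wb')); cv2.imwrite('pics/w14.png',im[:,:,::-1])
crop(im[:,:,::-1],225,165,225,225,2.65,'pics/w14a.png')
E
```

```text
[-0.0168  0.452   1.8286  0.0478  0.8754  0.0508] [-0.0027 -0.0023  0.0019 -0.0021 -0.0007  0.0014] 0.014409363820213628
t 30.18 pos [0.6127 0.0994 0.012 ] yaw 1.4721 toolz [-0.0132  0.0369 -0.9992] F [-2.1  3.4  3.1] op 0.368
  need [-0.0001  0.006   0.0001] spin -0.0019
```

View pics/w14a.png

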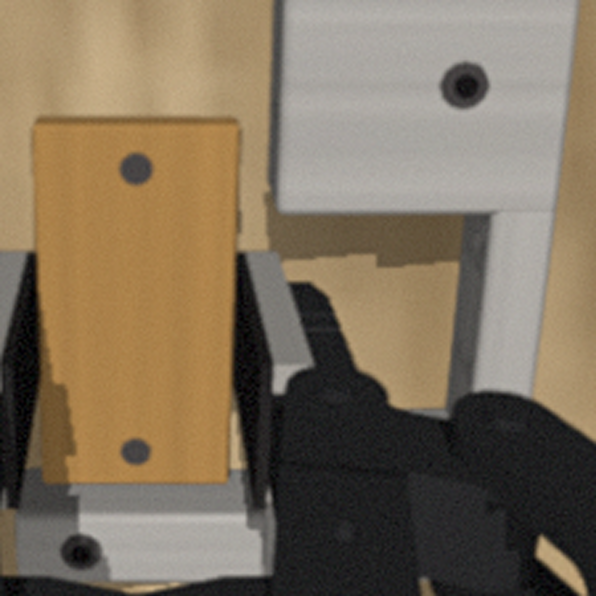

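>>> {"op": "jog_arm", "data": {"series": [[0,0.0015,0,0],[0,0.002,0,0],[0,0.0015,0,0],[0,0.001,0,0],[0,0,0,0],[0,0,0,0],[0,0,0,0],[0,0,0,0]]}}

```text
time: 30.9
eef_pos: [0.613, 0.0994, 0.0123]
tcp_rot: [0.741, 0.671, 0.001, -0.025]
contact_force: [-3.2, 3.2, 3.4]
opening: 0.368
```

```bash

python3 st.py .6187 .0987 .0118 1.474
```

```text
[-0.017   0.4599  1.8166  0.0478  0.8985  0.0507] [-0.0012  0.0006  0.0001  0.0015  0.0001 -0.0008] 0.03338707425123122
t 30.9 pos [0.613  0.0994 0.0123] yaw 1.472 toolz [-0.0322  0.038  -0.9988] F [-3.2  3.2  3.4] op 0.368
  need [-0.0002  0.0058  0.0003] spin -0.002
```

>>> {"op": "jog_arm", "data": {"series": [[0,-0.001,0,0],[0,-0.0012,0,0],[0,-0.0012,0,0],[0,-0.0012,0,0],[0,-0.0012,0,0],[0,-0.0012,0,0],[0,-0.0012,0,0],[0,-0.0012,0,0]]}}

```text
time: 31.57
eef_pos: [0.6095, 0.0997, 0.0125]
tcp_rot: [0.741, 0.672, 0.008, -0.018]
contact_force: [3.9, 3.4, -1.1]
opening: 0.368
```

```bash

python3 st.py .6187 .0987 .0118 1.474
```

```text
[-0.0164  0.4453  1.8372  0.0479  0.873   0.05  ] [ 0.0024 -0.0259  0.0359 -0.0002 -0.0215  0.002 ] 0.013831023308081836
t 31.57 pos [0.6095 0.0997 0.0125] yaw 1.4731 toolz [-0.0127  0.0369 -0.9992] F [ 3.9  3.4 -1.1] op 0.368
  need [-0.0001  0.0093  0.0005] spin -0.0009
```

>>> {"op": "jog_arm", "data": {"grip": 0.042, "series": [[0,0,0,0],[0,0,0,0],[0,0,0,0],[0,0,0,0],[0,0,0,0],[0,0,0,0],[0,0,0,0],[0,0,0,0]]}}

```text
time: 32.23
eef_pos: [0.6049, 0.0962, 0.0109]
tcp_rot: [0.741, 0.672, 0.001, -0.02]
contact_force: [0.8, -0.2, -0.2]
opening: 0.496
```

```bash

python3 st.py .6187 .0987 .0118 1.474
python3 - <<'E'
from h import *
c=vision.get_calibration('wrist'); im=vision.read_camera('wrist'); pickle.dump(c,open('w15.pkl','wb')); cv2.imwrite('pics/w15.png',im[:,:,::-1])
crop(im[:,:,::-1],200,165,225,225,2.65,'pics/w15a.png')
E
```

```text
[-0.02    0.4445  1.842   0.0399  0.8811  0.0515] [-0.0024 -0.0015  0.0014 -0.0034  0.0007  0.0016] 0.02602581709854901
t 32.23 pos [0.6049 0.0962 0.0109] yaw 1.4731 toolz [-0.025   0.0313 -0.9992] F [ 0.8 -0.2 -0.2] op 0.496
  need [ 0.0039  0.0134 -0.0011] spin -0.0009
```

View pics/w15a.png

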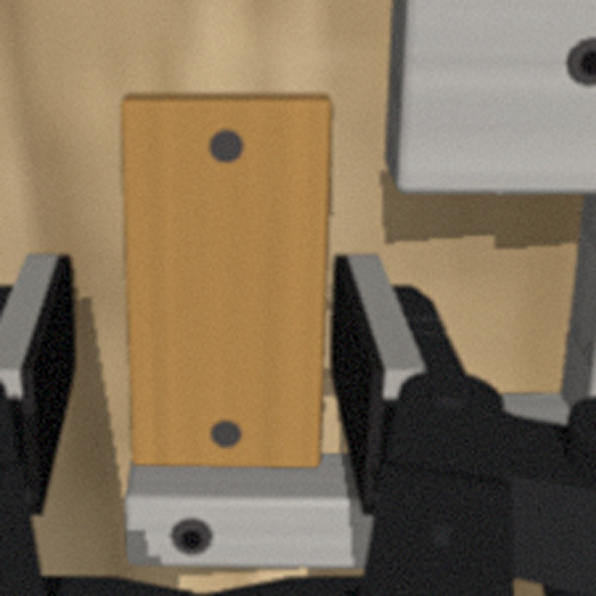

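>>> {"op": "jog_arm", "data": {"series": [[0,0,-0.001,0],[0.001,0,-0.0003,0],[0.0012,0.001,0,0],[0.0012,0.001,0,0],[0,0.0015,0,0],[0,0.001,0,0],[0,0,0,0],[0,0,0,0]]}}

```text
time: 32.95
eef_pos: [0.6106, 0.0997, 0.0126]
tcp_rot: [0.74, 0.672, 0.001, -0.02]
contact_force: [-0.5, -1.1, 0.6]
opening: 0.492
```

```bash

python3 st.py .6187 .0987 .0118 1.474
python3 - <<'E'
from h import *
c=vision.get_calibration('wrist'); im=vision.read_camera('wrist'); pickle.dump(c,open('w16.pkl','wb')); cv2.imwrite('pics/w16.png',im[:,:,::-1])
crop(im[:,:,::-1],200,165,225,225,2.65,'pics/w16a.png')
E
```

```text
[-0.0141  0.4525  1.8264  0.0398  0.888   0.0572] [ 0.0009  0.0019 -0.0046 -0.0007 -0.     -0.0007] 0.02541023040873469
t 32.95 pos [0.6106 0.0997 0.0126] yaw 1.4737 toolz [-0.0246  0.0312 -0.9992] F [-0.5 -1.1  0.6] op 0.492
  need [-0.0002  0.0081  0.0005] spin -0.0003
```

View pics/w16a.png

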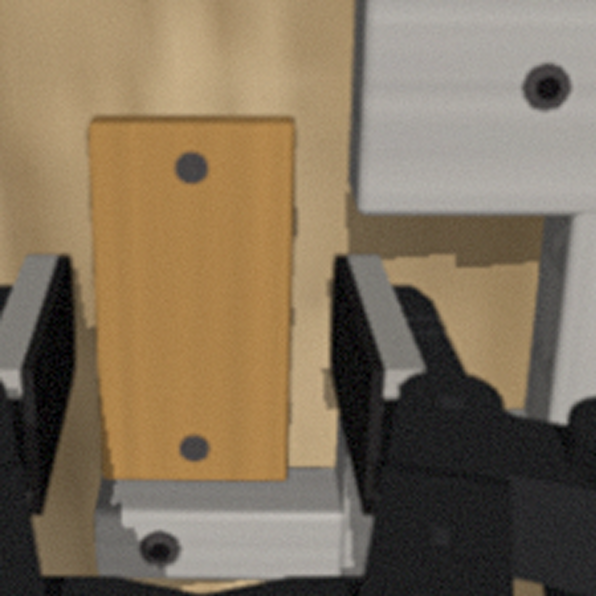

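>>> {"op": "jog_arm", "data": {"series": [[0,0.0012,0,0],[0,0.0014,0,0],[0,0.0014,0,0],[0,0.0014,0,0],[0,0.0014,0,0],[0,0.0014,0,0],[0,0.001,0,0],[0,0.0006,0,0]]}}

```text
time: 33.67
eef_pos: [0.6176, 0.0991, 0.012]
tcp_rot: [0.74, 0.672, -0.002, -0.024]
contact_force: [-2.3, -0.1, 2.7]
opening: 0.494
```

```bash

python3 st.py .6187 .0987 .0118 1.474
python3 - <<'E'
from h import *
c=vision.get_calibration('wrist'); im=vision.read_camera('wrist'); pickle.dump(c,open('w17.pkl','wb')); cv2.imwrite('pics/w17.png',im[:,:,::-1])
crop(im[:,:,::-1],200,165,225,225,2.65,'pics/w17a.png')
E
```

```text
[-0.0151  0.4701  1.8023  0.0399  0.9059  0.0562] [ 0.0012  0.0125 -0.0179 -0.0003  0.0164 -0.0007] 0.036604783777299144
t 33.67 pos [0.6176 0.0991 0.012 ] yaw 1.4737 toolz [-0.0357  0.0319 -0.9989] F [-2.3 -0.1  2.7] op 0.494
  need [-0.0003  0.0011  0.0002] spin -0.0003
```

View pics/w17a.png

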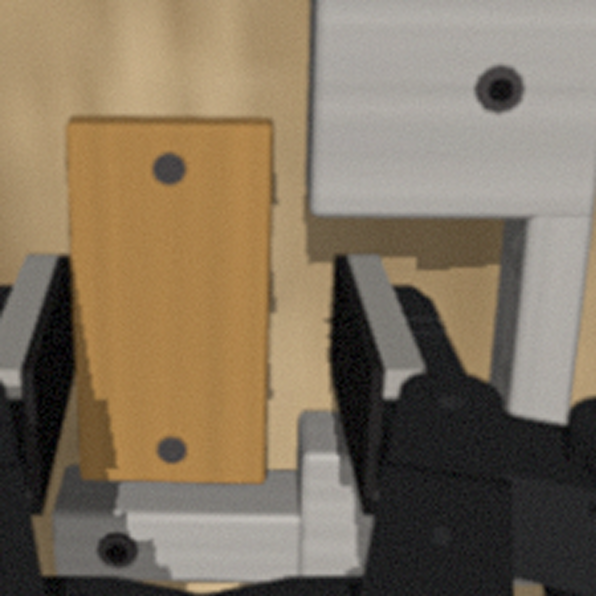

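>>> {"op": "jog_arm", "data": {"series": [[0,0,-0.001,0],[0,0.0012,-0.0006,0],[0,0.0014,-0.0001,0],[0,0.0014,-0.0001,0],[0,0.0014,-0.0001,0],[0,0.001,0,0],[0,0.0005,0,0],[0,0,0,0]]}}

```text
time: 34.38
eef_pos: [0.6229, 0.0984, 0.0127]
tcp_rot: [0.74, 0.672, -0.005, -0.026]
contact_force: [-3.0, 0.0, 1.7]
opening: 0.493
```

```bash

python3 st.py .6187 .0987 .0118 1.474
python3 - <<'E'
from h import *
c=vision.get_calibration('wrist'); im=vision.read_camera('wrist'); pickle.dump(c,open('w18.pkl','wb')); cv2.imwrite('pics/w18.png',im[:,:,::-1])
crop(im[:,:,::-1],200,165,225,225,2.65,'pics/w18a.png')
E
```

```text
[-0.016   0.481   1.7846  0.0396  0.9198  0.0556] [ 0.0003  0.0025 -0.0027  0.001   0.0041 -0.0025] 0.04376214569443304
t 34.38 pos [0.6229 0.0984 0.0127] yaw 1.4739 toolz [-0.0428  0.0321 -0.9986] F [-3.   0.   1.7] op 0.493
  need [-0.0002 -0.0041  0.0011] spin -0.0001
```

View pics/w18a.png

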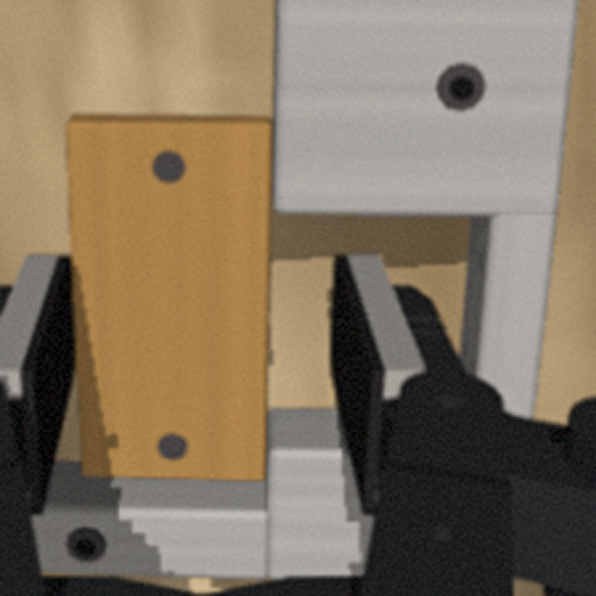

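>>> {"op": "jog_arm", "data": {"series": [[0,0,-0.0008,0],[0,0.001,0,0],[0,0.001,0,0],[0,0.001,0,0],[0,0.001,0,0],[0,0,0,0],[0,0,0,0],[0,0,0,0]]}}

```text
time: 35.1
eef_pos: [0.623, 0.0984, 0.0125]
tcp_rot: [0.74, 0.672, -0.009, -0.031]
contact_force: [-3.2, 0.6, 2.6]
opening: 0.495
```

```bash

python3 st.py .6187 .0987 .0118 1.474
python3 - <<'E'
from h import *
c=vision.get_calibration('wrist'); im=vision.read_camera('wrist'); pickle.dump(c,open('w19.pkl','wb')); cv2.imwrite('pics/w19.png',im[:,:,::-1])
crop(im[:,:,::-1],220,195,150,180,3.3,'pics/w19a.png')
E
```

```text
[-0.0161  0.4869  1.7767  0.0395  0.934   0.0553] [-0.0005  0.0002  0.0005  0.0016 -0.0007 -0.0021] 0.05602256493653979
t 35.1 pos [0.623  0.0984 0.0125] yaw 1.4743 toolz [-0.0551  0.0326 -0.9979] F [-3.2  0.6  2.6] op 0.495
  need [-0.0002 -0.0043  0.0009] spin 0.0003
```

View pics/w19a.png

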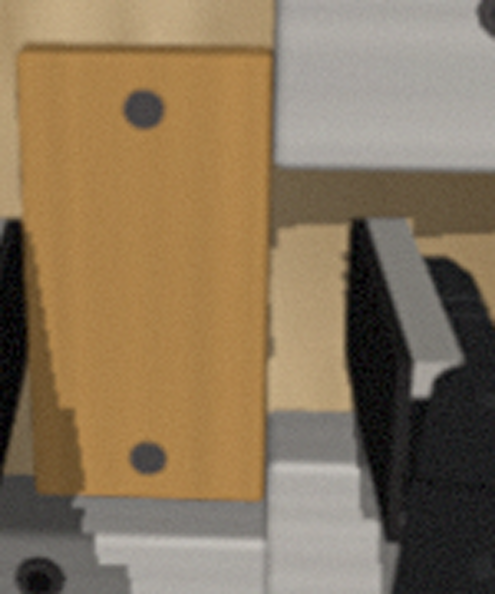

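```bash
python3 - <<'E'
from h import *
c=pickle.load(open('w19.pkl','rb'))
A=lambda p:(np.array(p)+.5)/3.3+[220,195]-0.5
r=px2w(c,A([(278,20),(275,165)]),.014)[:,:2]
b=px2w(c,A([(272,50),(264,498),(38,493),(20,50)]),.006)[:,:2]
st=px2w(c,A([(268,541),(130,538)]),.014)[:,:2]   # stop top edge
cor=px2w(c,A([(269,463),(352,463)]),.014)[:,:2]  # window lower side y=12
print(r,b,st,cor)
th=-.095; M=np.array([[np.cos(th),-np.sin(th)],[np.sin(th),np.cos(th)]])
for n,v in dict(rail=r,blank=b,stop=st,win=cor).items(): print(n,(v@M*1000).round(2).tolist())
E
```

```text
[[0.63832907 0.13456612]
 [0.63670768 0.11728172]] [[0.6373219  0.12890772]
 [0.63163112 0.06612107]
 [0.60078216 0.06848585]
 [0.60686959 0.1313038 ]] [[0.63206614 0.06535151]
 [0.61416679 0.066723  ]] [[0.63304957 0.07716811]
 [0.6434657  0.07652944]]
rail [[622.69, 194.51], [622.71, 177.15]]
blank [[622.22, 188.78], [622.51, 125.74], [591.58, 125.17], [591.68, 188.28]]
stop [[623.02, 125.01], [605.07, 124.68]]
win [[622.88, 136.87], [633.3, 137.22]]
```

>>> {"op": "jog_arm", "data": {"series": [[0,-0.001,0.0008,0],[0,-0.001,0.0008,0],[0,-0.001,0.0008,0],[0,-0.001,0.0008,0],[0,-0.001,0.0008,0],[0,-0.001,0.0008,0],[0,-0.001,0.0008,0],[0,-0.001,0.0008,0]]}}

```text
time: 35.82
eef_pos: [0.6225, 0.0985, 0.0103]
tcp_rot: [0.74, 0.672, -0.002, -0.023]
contact_force: [0.5, 1.2, 2.3]
opening: 0.49
```

```bash

python3 st.py .6187 .0987 .0118 1.474
```

```text
[-0.0157  0.4799  1.7917  0.0393  0.9036  0.0558] [ 0.0015 -0.0126  0.02   -0.0021 -0.0413 -0.0003] 0.03366635523136541
t 35.82 pos [0.6225 0.0985 0.0103] yaw 1.4739 toolz [-0.0328  0.0314 -0.999 ] F [0.5 1.2 2.3] op 0.49
  need [-0.0001 -0.0039 -0.0014] spin -0.0001
```

>>> {"op": "jog_arm", "data": {"series": [[0,-0.001,0.0008,0],[0,-0.001,0.0008,0],[0,-0.001,0.0008,0],[0,-0.001,0.0008,0],[0,-0.001,0.0008,0],[0,-0.001,0.0008,0],[0,-0.001,0.0008,0],[0,-0.001,0.0008,0]]}}

```text
time: 36.48
eef_pos: [0.6223, 0.0985, 0.0097]
tcp_rot: [0.74, 0.672, 0.006, -0.015]
contact_force: [3.0, -0.7, 5.2]
opening: 0.494
```

```bash

python3 st.py .6187 .0987 .0118 1.474
```

```text
[-0.0152  0.4713  1.8055  0.0387  0.8765  0.0563] [ 0.0012 -0.013   0.0202 -0.0018 -0.0408  0.0008] 0.01173056628746938
t 36.48 pos [0.6223 0.0985 0.0097] yaw 1.4742 toolz [-0.0109  0.0299 -0.9995] F [ 3.  -0.7  5.2] op 0.494
  need [-0.0001 -0.0036 -0.002 ] spin 0.0002
```

>>> {"op": "jog_arm", "data": {"series": [[0,-0.001,0.0003,0],[0,-0.001,0,0],[0,0,-0.001,0],[0,-0.0005,-0.001,0],[0,-0.001,0,0],[0,-0.001,0,0],[0,0,0,0],[0,0,0,0]]}}

```text
time: 37.15
eef_pos: [0.6157, 0.0992, 0.0099]
tcp_rot: [0.74, 0.672, 0.005, -0.016]
contact_force: [1.5, -0.4, 3.6]
opening: 0.491
```

```bash

python3 st.py .6187 .0987 .0118 1.474
python3 - <<'E'
from h import *
c=vision.get_calibration('wrist'); im=vision.read_camera('wrist'); pickle.dump(c,open('w20.pkl','wb')); cv2.imwrite('pics/w20.png',im[:,:,::-1])
crop(im[:,:,::-1],200,185,190,190,3.15,'pics/w20a.png')
E
```

```text
[-0.0144  0.4611  1.8202  0.0393  0.8749  0.0567] [-0.001   0.0005 -0.0007 -0.0007 -0.0041 -0.0004] 0.014638721826878864
t 37.15 pos [0.6157 0.0992 0.0099] yaw 1.4741 toolz [-0.0138  0.0303 -0.9994] F [ 1.5 -0.4  3.6] op 0.491
  need [-0.0002  0.003  -0.002 ] spin 0.0001
```

View pics/w20a.png

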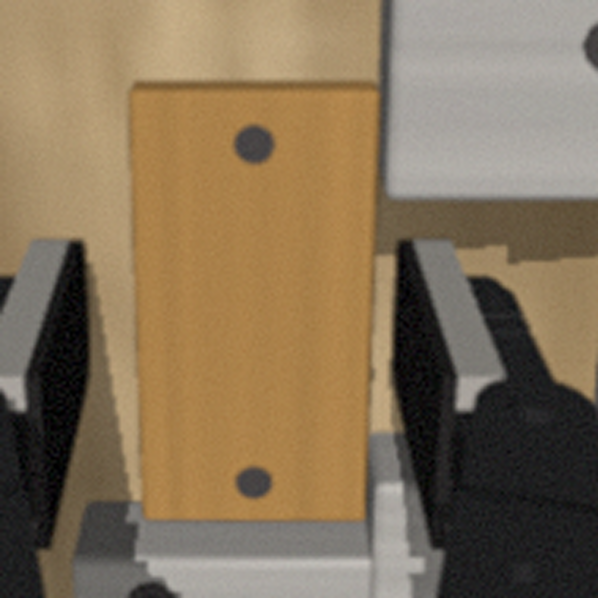

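```bash
python3 - <<'E'
from h import *
c=pickle.load(open('w20.pkl','rb'))
A=lambda p:(np.array(p)+.5)/3.15+[200,185]-0.5
r=px2w(c,A([(392,10),(387,197)]),.014)[:,:2]
b=px2w(c,A([(379,88),(364,520),(143,519),(131,88)]),.006)[:,:2]
st=px2w(c,A([(371,560),(150,558)]),.014)[:,:2]
th=-.095; M=np.array([[np.cos(th),-np.sin(th)],[np.sin(th),np.cos(th)]])
for n,v in dict(rail=r,blank=b,stop=st).items(): print(n,(v@M*1000).round(2).tolist())
E
```

```text
rail [[622.34, 199.98], [622.54, 177.1]]
blank [[622.02, 188.41], [622.13, 125.37], [591.08, 125.21], [591.24, 188.29]]
stop [[622.41, 124.97], [592.79, 124.98]]
```

>>> {"op": "jog_arm", "data": {"series": [[0,0,-0.001,0],[0,0.0005,-0.0005,0],[0,0.001,0,0],[0,0.0005,0,0],[0,0,0,0],[0,0,0,0],[0,0,0,0],[0,0,0,0]]}}

```text
time: 37.87
eef_pos: [0.6142, 0.0994, 0.0101]
tcp_rot: [0.74, 0.672, 0.001, -0.02]
contact_force: [0.2, -0.4, 3.6]
opening: 0.489
```

```bash

python3 st.py .6187 .0987 .0118 1.474
python3 - <<'E'
from h import *
c=vision.get_calibration('wrist'); im=vision.read_camera('wrist'); pickle.dump(c,open('w21.pkl','wb')); cv2.imwrite('pics/w21.png',im[:,:,::-1])
crop(im[:,:,::-1],200,185,190,190,3.15,'pics/w21a.png')
E
```

```text
[-0.0143  0.4626  1.8176  0.0393  0.8866  0.0568] [-0.0001  0.0005  0.0013 -0.0002  0.0004  0.0016] 0.025154980759920065
t 37.87 pos [0.6142 0.0994 0.0101] yaw 1.4741 toolz [-0.0243  0.0308 -0.9992] F [ 0.2 -0.4  3.6] op 0.489
  need [-0.0002  0.0045 -0.0018] spin 0.0001
```

View pics/w21a.png

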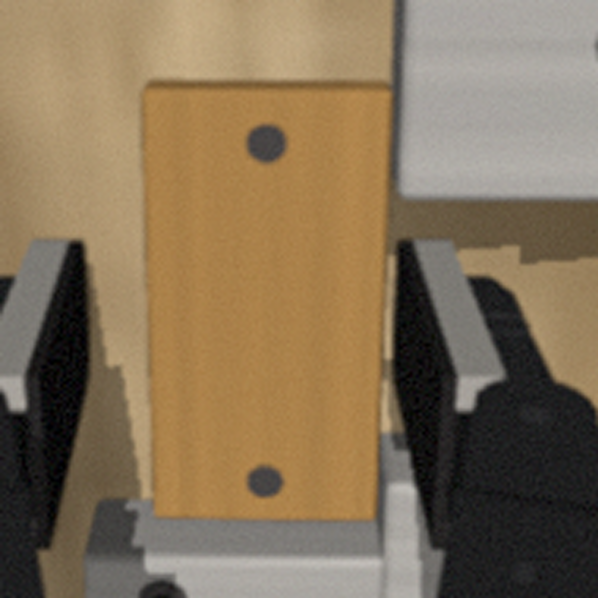

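>>> {"op": "jog_arm", "data": {"series": [[0,0,-0.002,0],[0,0,-0.0015,0],[0,0,-0.001,0],[0,0,0,0],[0,0,0,0],[0,0,0,0],[0,0,0,0],[0,0,0,0]]}}

```text
time: 38.58
eef_pos: [0.612, 0.0994, 0.0123]
tcp_rot: [0.74, 0.672, -0.0, -0.022]
contact_force: [1.0, 0.1, 0.3]
opening: 0.492
```

```bash

python3 st.py .6187 .0987 .0118 1.474
```

```text
[-0.0145  0.4573  1.8202  0.0395  0.8946  0.0569] [-0.0011  0.0006  0.     -0.     -0.0007 -0.    ] 0.030491440467891096
t 38.58 pos [0.612  0.0994 0.0123] yaw 1.4738 toolz [-0.0296  0.0312 -0.9991] F [1.  0.1 0.3] op 0.492
  need [-0.      0.0068  0.0003] spin -0.0002
```

>>> {"op": "jog_arm", "data": {"series": [[0,0.001,-0.0002,0],[0,0.0015,0,0],[0,0.0015,0,0],[0,0.001,0,0],[0,0,0,0],[0,0,0,0],[0,0,0,0],[0,0,0,0]]}}

```text
time: 39.25
eef_pos: [0.6155, 0.099, 0.0108]
tcp_rot: [0.74, 0.672, -0.002, -0.023]
contact_force: [0.6, 0.6, -0.2]
opening: 0.493
```

```bash

python3 st.py .6187 .0987 .0118 1.474
python3 - <<'E'
from h import *
c=vision.get_calibration('wrist'); im=vision.read_camera('wrist'); pickle.dump(c,open('w22.pkl','wb')); cv2.imwrite('pics/w22.png',im[:,:,::-1])
crop(im[:,:,::-1],200,185,190,190,3.15,'pics/w22a.png')
E
```

```text
[-0.0151  0.4679  1.8081  0.0394  0.9013  0.0564] [ 0.0015  0.0011  0.     -0.     -0.0002  0.0004] 0.03575750919934251
t 39.25 pos [0.6155 0.099  0.0108] yaw 1.4738 toolz [-0.0349  0.0314 -0.9989] F [ 0.6  0.6 -0.2] op 0.493
  need [ 0.0001  0.0032 -0.0011] spin -0.0002
```

View pics/w22a.png

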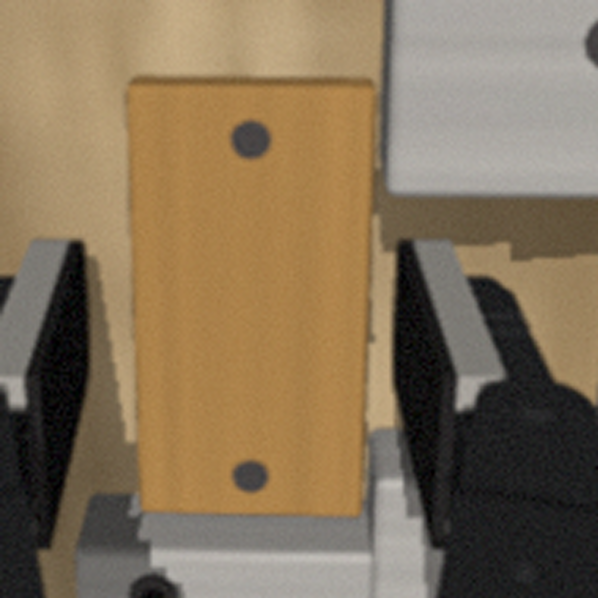

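>>> {"op": "jog_arm", "data": {"grip": 0.037, "series": [[0,0,-0.001,0],[0,0.001,-0.0003,0],[0,0.001,0,0],[0,0.001,0,0],[0,0.001,0,0],[0,0.001,0,0],[0,0.001,0,0],[0,0.001,0,0]]}}

```text
time: 39.97
eef_pos: [0.6203, 0.0986, 0.012]
tcp_rot: [0.74, 0.672, -0.005, -0.026]
contact_force: [-5.4, -0.7, 4.4]
opening: 0.431
```

```bash

python3 st.py .6187 .0987 .0118 1.474
python3 - <<'E'
from h import *
c=vision.get_calibration('wrist'); im=vision.read_camera('wrist'); pickle.dump(c,open('w23.pkl','wb')); cv2.imwrite('pics/w23.png',im[:,:,::-1])
crop(im[:,:,::-1],200,185,190,190,3.15,'pics/w23a.png')
E
```

```text
[-0.0157  0.4781  1.7907  0.0393  0.9172  0.0558] [ 0.0007  0.0194 -0.0262 -0.0011  0.0448 -0.0029] 0.04437950900654597
t 39.97 pos [0.6203 0.0986 0.012 ] yaw 1.4741 toolz [-0.0435  0.0319 -0.9985] F [-5.4 -0.7  4.4] op 0.431
  need [-0.0001 -0.0016  0.0002] spin 0.0001
```

View pics/w23a.png

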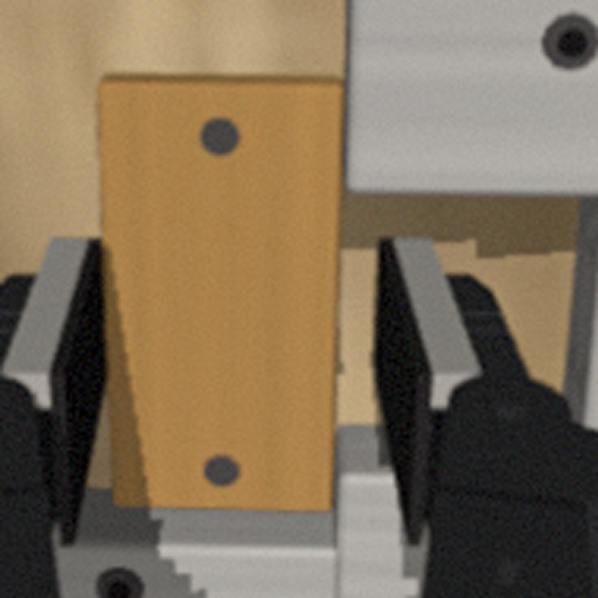

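```bash
python3 - <<'E'
from h import *
c=pickle.load(open('w23.pkl','rb'))
A=lambda p:(np.array(p)+.5)/3.15+[200,185]-0.5
r=px2w(c,A([(349,10),(347,190)]),.014)[:,:2]
b=px2w(c,A([(343,79),(332,510),(113,505),(100,79)]),.006)[:,:2]
st=px2w(c,A([(337,546),(160,545)]),.014)[:,:2]
th=-.095; M=np.array([[np.cos(th),-np.sin(th)],[np.sin(th),np.cos(th)]])
for n,v in dict(rail=r,blank=b,stop=st).items(): print(n,(v@M*1000).round(2).tolist())
E
```

```text
rail [[622.26, 199.4], [622.59, 177.12]]
blank [[622.14, 188.86], [622.27, 125.49], [591.04, 125.24], [591.5, 188.47]]
stop [[622.71, 125.62], [598.69, 124.93]]
```

>>> {"op": "jog_arm", "data": {"series": [[0,-0.001,0.0008,0],[0,-0.001,0.0008,0],[0,-0.001,0.0008,0],[0,-0.001,0.0008,0],[0,-0.001,0.0008,0],[0,-0.001,0.0008,0],[0,-0.001,0.0008,0],[0,-0.001,0.0008,0]]}}

```text
time: 40.68
eef_pos: [0.6196, 0.0988, 0.0105]
tcp_rot: [0.74, 0.672, 0.002, -0.019]
contact_force: [0.8, -1.0, 4.4]
opening: 0.435
```

```bash

python3 st.py .6187 .0987 .0118 1.474
```

```text
[-0.0151  0.4701  1.8054  0.0388  0.8892  0.0564] [ 0.0016 -0.0126  0.0216 -0.0018 -0.0411  0.0019] 0.023145920692451583
t 40.68 pos [0.6196 0.0988 0.0105] yaw 1.4742 toolz [-0.0223  0.0305 -0.9993] F [ 0.8 -1.   4.4] op 0.435
  need [-0.0001 -0.0009 -0.0012] spin 0.0002
```

Seated against both faces (gaps within the measuring error). Continue levelling the tool.

>>> {"op": "jog_arm", "data": {"series": [[0,-0.001,0.0008,0],[0,-0.001,0.0008,0],[0,-0.001,0.0008,0],[0,-0.001,0.0008,0],[0,-0.001,0.0008,0],[0,-0.001,0.0008,0],[0,-0.001,0.0008,0],[0,-0.001,0.0008,0]]}}

```text
time: 41.35
eef_pos: [0.6194, 0.0988, 0.0101]
tcp_rot: [0.74, 0.672, 0.009, -0.011]
contact_force: [0.5, -0.7, 6.0]
opening: 0.432
```

>>> {"op": "jog_arm", "data": {"series": [[0,-0.0005,0.0008,0],[0,-0.0005,0.0008,0],[0,-0.0005,0.0008,0],[0,-0.0005,0.0,0],[0,0,-0.002,0],[0,0,-0.0015,0],[0,0,-0.001,0],[0,0,0,0]]}}

```text
time: 42.02
eef_pos: [0.6153, 0.0991, 0.0113]
tcp_rot: [0.74, 0.672, 0.008, -0.012]
contact_force: [0.2, 0.0, 1.1]
opening: 0.44
```

```bash

python3 st.py .6187 .0987 .0118 1.474
python3 - <<'E'
from h import *
c=vision.get_calibration('wrist'); im=vision.read_camera('wrist'); pickle.dump(c,open('w24.pkl','wb')); cv2.imwrite('pics/w24.png',im[:,:,::-1])
crop(im[:,:,::-1],200,185,190,190,3.15,'pics/w24a.png')
E
```

```text
[-0.0143  0.4543  1.8267  0.0383  0.8662  0.0573] [0.0014 0.0107 0.0145 0.0013 0.0005 0.0003] 0.005573016747637105
t 42.02 pos [0.6153 0.0991 0.0113] yaw 1.4742 toolz [-0.0048  0.0292 -0.9996] F [0.2 0.  1.1] op 0.44
  need [-0.      0.0034 -0.0005] spin 0.0002
```

View pics/w24a.png

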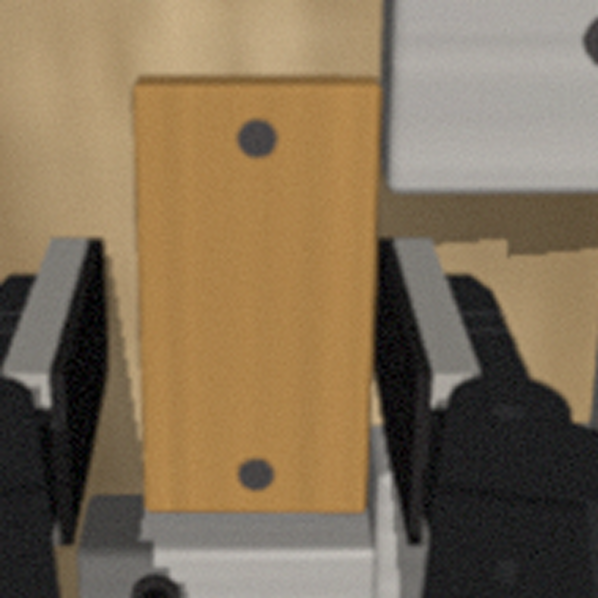

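>>> {"op": "jog_arm", "data": {"series": [[0,0.0008,-0.0005,0],[0,0.001,-0.0003,0],[0,0.0008,0,0],[0,0,0,0],[0,0,0,0],[0,0,0,0],[0,0,0,0],[0,0,0,0]]}}

```text
time: 42.73
eef_pos: [0.6169, 0.0988, 0.0106]
tcp_rot: [0.74, 0.672, 0.007, -0.014]
contact_force: [0.9, 0.6, -0.6]
opening: 0.434
```

```bash

python3 st.py .6187 .0987 .0118 1.474
python3 - <<'E'
from h import *
c=vision.get_calibration('wrist'); im=vision.read_camera('wrist'); pickle.dump(c,open('w25.pkl','wb')); cv2.imwrite('pics/w25.png',im[:,:,::-1])
crop(im[:,:,::-1],200,185,190,190,3.15,'pics/w25a.png')
E
```

```text
[-0.0147  0.4595  1.8209  0.0383  0.8699  0.057 ] [ 0.0018 -0.0023  0.0003  0.0008 -0.     -0.0028] 0.008634464516906526
t 42.73 pos [0.6169 0.0988 0.0106] yaw 1.4741 toolz [-0.0078  0.0294 -0.9995] F [ 0.9  0.6 -0.6] op 0.434
  need [ 0.0001  0.0018 -0.0012] spin 0.0001
```

View pics/w25a.png

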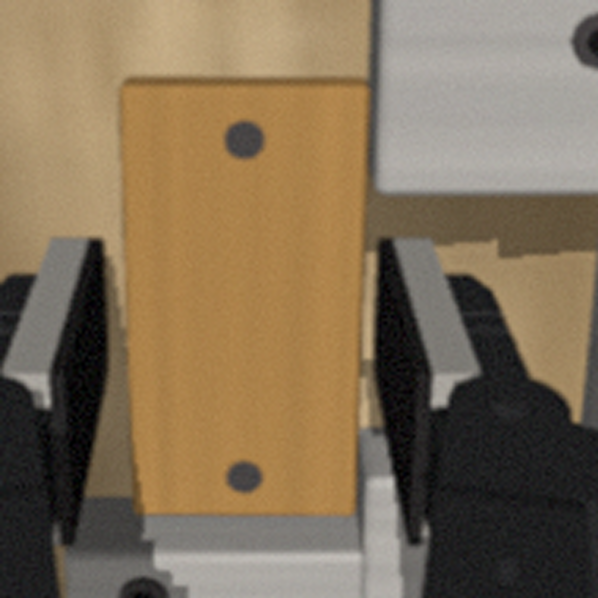

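>>> {"op": "jog_arm", "data": {"grip": 0.029, "grip_force": 30, "series": [[0,0.0004,-0.001,0],[0,0.0002,-0.0003,0],[0,0,0,0],[0,0,0,0],[0,0,0,0],[0,0,0,0],[0,0,0,0],[0,0,0,0]]}}

```text
time: 43.45
eef_pos: [0.6167, 0.0988, 0.0111]
tcp_rot: [0.74, 0.672, 0.006, -0.014]
contact_force: [-0.7, 0.1, -1.1]
opening: 0.361
```

```bash

python3 st.py .6187 .0987 .0118 1.474
python3 - <<'E'
from h import *
c=vision.get_calibration('wrist'); im=vision.read_camera('wrist'); pickle.dump(c,open('w26.pkl','wb')); cv2.imwrite('pics/w26.png',im[:,:,::-1])
crop(im[:,:,::-1],200,185,190,190,3.15,'pics/w26a.png')
E
```

```text
[-0.0147  0.4589  1.8203  0.0383  0.8727  0.057 ] [0.0005 0.0004 0.0005 0.0021 0.0011 0.0018] 0.010369045801338572
t 43.45 pos [0.6167 0.0988 0.0111] yaw 1.4741 toolz [-0.0096  0.0295 -0.9995] F [-0.7  0.1 -1.1] op 0.361
  need [ 0.0001  0.002  -0.0007] spin 0.0001
```

View pics/w26a.png

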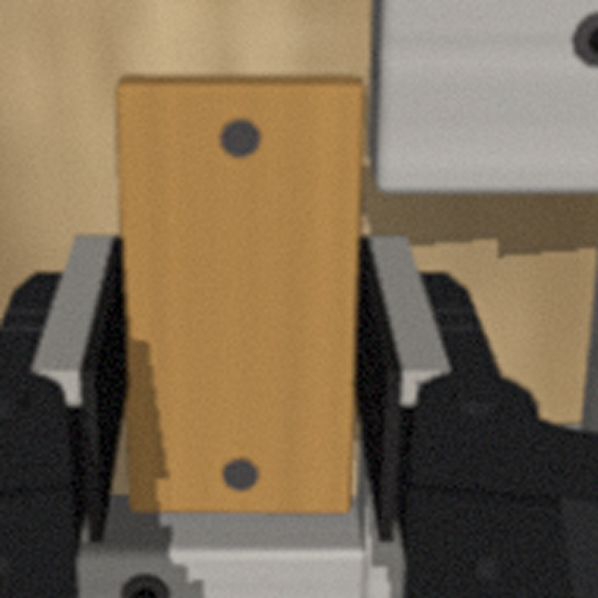

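>>> {"op": "jog_arm", "data": {"series": [[0,0.0012,0,0],[-0.0004,0.0012,0,0],[-0.0004,0.0005,0,0],[0,0,0,0],[0,0,0,0],[0,0,0,0],[0,0,0,0],[0,0,0,0]]}}

```text
time: 44.17
eef_pos: [0.6176, 0.0987, 0.0112]
tcp_rot: [0.74, 0.672, 0.004, -0.017]
contact_force: [-0.9, 0.1, 1.6]
opening: 0.364
```

```bash

python3 st.py .6187 .0987 .0118 1.474
python3 - <<'E'
from h import *
c=vision.get_calibration('wrist'); im=vision.read_camera('wrist'); pickle.dump(c,open('w27.pkl','wb')); cv2.imwrite('pics/w27.png',im[:,:,::-1])
crop(im[:,:,::-1],200,185,190,190,3.15,'pics/w27a.png')
E
```

```text
[-0.0154  0.463   1.8143  0.0395  0.8813  0.0547] [-0.0005  0.0001  0.0004  0.0007 -0.0007 -0.    ] 0.016919987399656833
t 44.17 pos [0.6176 0.0987 0.0112] yaw 1.475 toolz [-0.0161  0.0307 -0.9994] F [-0.9  0.1  1.6] op 0.364
  need [ 0.0002  0.0011 -0.0006] spin 0.001
```

View pics/w27a.png

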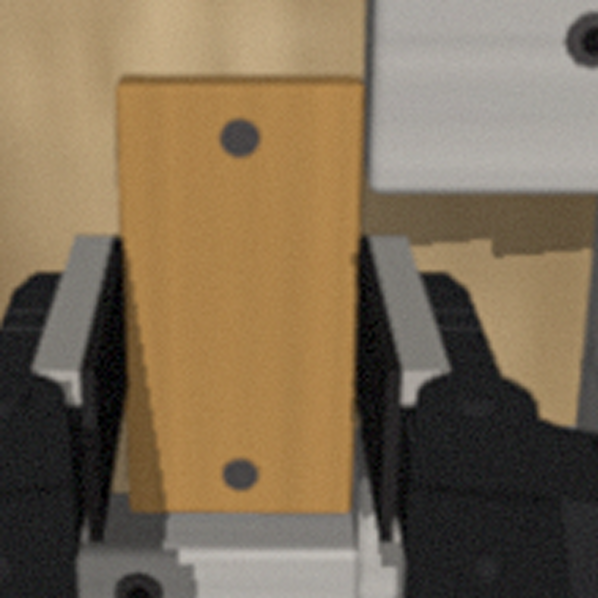

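>>> {"op": "jog_arm", "data": {"grip_force": 40, "series": [[0,0,-0.001,0],[0.0001,-0.0001,-0.003,0],[0.0002,-0.0001,-0.006,0],[0.0003,-0.0002,-0.01,0],[0.0004,-0.0002,-0.012,0],[0.0004,-0.0002,-0.014,0],[0.0004,-0.0003,-0.014,0],[0.0004,-0.0003,-0.014,0]]}}

```text
time: 44.88
eef_pos: [0.6167, 0.0978, 0.0883]
tcp_rot: [0.74, 0.672, 0.003, -0.017]
contact_force: [-0.3, -0.9, -1.6]
opening: 0.353
```

```bash

python3 st.py .4235 .0645 .09 1.8183
python3 - <<'E'
from h import *
c=vision.get_calibration('wrist'); im=vision.read_camera('wrist'); pickle.dump(c,open('w28.pkl','wb')); cv2.imwrite('pics/w28.png',im[:,:,::-1])
E
```

```text
[-0.0164  0.3483  1.801   0.0344  1.0106  0.0617] [-0.001  -0.2678 -0.069  -0.0132  0.3106  0.0135] 0.018243208530773103
t 44.88 pos [0.6167 0.0978 0.0883] yaw 1.4739 toolz [-0.0175  0.0294 -0.9994] F [-0.3 -0.9 -1.6] op 0.353
  need [-0.0517 -0.1891  0.0007] spin -0.3444
```

View pics/w28.png

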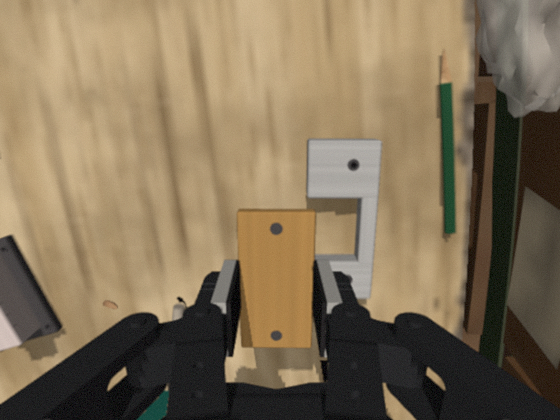

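>>> {"op": "jog_arm", "data": {"series": [[-0.001,-0.006,-0.005,-0.02],[-0.001,-0.012,-0.003,-0.04],[-0.001,-0.016,0,-0.05],[-0.002,-0.018,0,-0.05],[-0.002,-0.018,0,-0.05],[-0.002,-0.018,0,-0.05],[-0.001,-0.018,0,-0.03],[-0.001,-0.016,0,-0.02]]}}

```text
time: 45.6
eef_pos: [0.5039, 0.0766, 0.1144]
tcp_rot: [0.621, 0.783, 0.016, -0.001]
contact_force: [0.5, -0.4, -1.2]
opening: 0.359
```

```bash

python3 st.py .4235 .0645 .09 1.8183
```

```text
[-0.0616  0.059   2.0896  0.033   0.9775 -0.3093] [-0.1286 -0.4527  0.4599  0.     -0.0423 -0.3802] -0.015566446365724573
t 45.6 pos [0.5039 0.0766 0.1144] yaw 1.8005 toolz [ 0.0175  0.0264 -0.9995] F [ 0.5 -0.4 -1.2] op 0.359
  need [ 0.006  -0.0815  0.0227] spin -0.0178
```

>>> {"op": "jog_arm", "data": {"series": [[0.0008,-0.014,0,0],[0.0008,-0.012,0,0],[0.0008,-0.011,0,0],[0.0008,-0.01,0,0],[0.0008,-0.008,0,0],[0.0008,-0.006,0,0],[0,-0.004,0,0],[0,-0.002,0,0]]}}

```text
time: 46.27
eef_pos: [0.4341, 0.0639, 0.1195]
tcp_rot: [0.621, 0.783, 0.018, 0.005]
contact_force: [-0.1, -0.3, -1.4]
opening: 0.353
```

```bash

python3 st.py .4235 .0645 .09 1.8183
python3 - <<'E'
from h import *
c=vision.get_calibration('wrist'); im=vision.read_camera('wrist'); pickle.dump(c,open('w29.pkl','wb')); cv2.imwrite('pics/w29.png',im[:,:,::-1])
c=vision.get_calibration('scene'); im=vision.read_camera('scene'); pickle.dump(c,open('s29.pkl','wb')); cv2.imwrite('pics/s29.png',im[:,:,::-1])
crop(im[:,:,::-1],220,240,160,120,5,'pics/s29a.png')
E
```

```text
[-0.1004 -0.1236  2.256   0.0314  0.9819 -0.3472] [-0.0198 -0.0757  0.0544  0.0004  0.0026 -0.0197] -0.0272628644761439
t 46.27 pos [0.4341 0.0639 0.1195] yaw 1.8008 toolz [ 0.03    0.0232 -0.9993] F [-0.1 -0.3 -1.4] op 0.353
  need [ 0.0025 -0.0112  0.0291] spin -0.0175
```

View pics/w29.png

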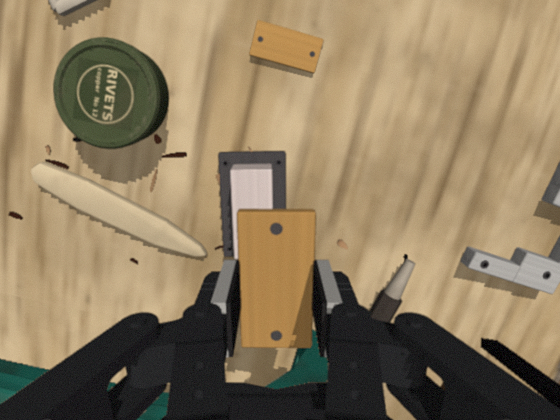

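View pics/s29a.png

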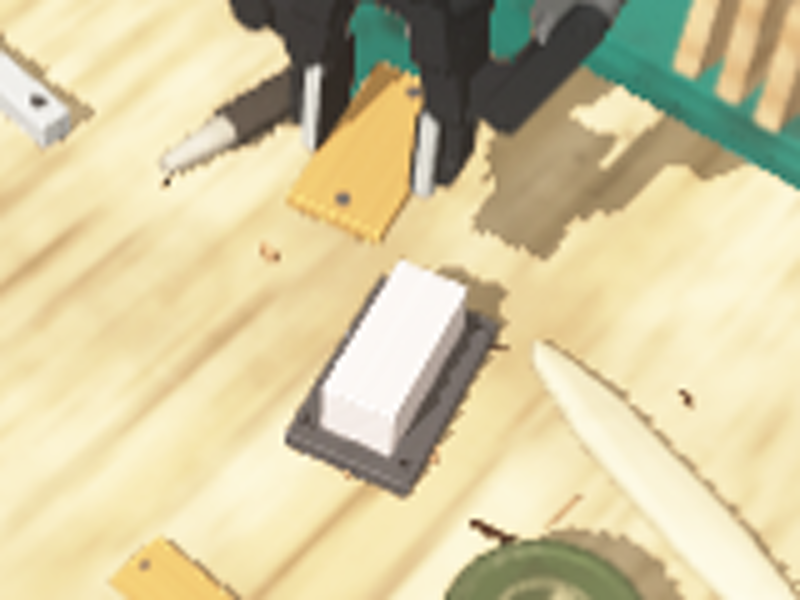

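```bash
python3 - <<'E'
from h import *
im=cv2.imread('pics/w29.png'); crop(im,205,140,125,220,2.7,'pics/w29a.png')
im=cv2.imread('pics/w4.png'); crop(im,150,280,120,110,4,'pics/w4c.png')
a=cv2.imread('pics/w29a.png');b=cv2.imread('pics/w4c.png');print(a.shape,b.shape)
cv2.imwrite('pics/w29ab.png',np.hstack([a,cv2.copyMakeBorder(b,0,a.shape[0]-b.shape[0],0,0,cv2.BORDER_CONSTANT)])[:, :])
E
```

```text
(594, 338, 3) (440, 480, 3)
```

View pics/w29ab.png

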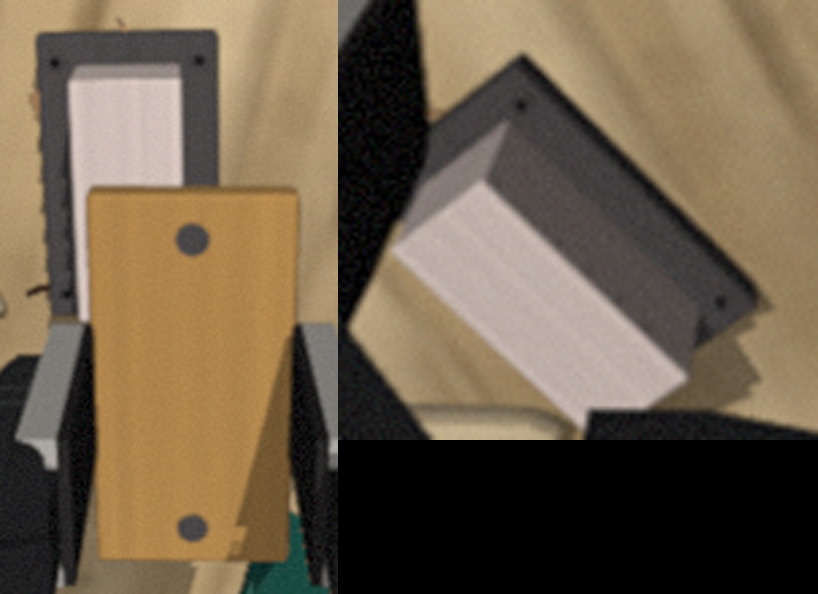

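```bash
python3 - <<'E'
from h import *
c=pickle.load(open('w29.pkl','rb'))
A=lambda p:(np.array(p)+.5)/2.7+[205,140]-0.5
p=px2w(c,A([(69,79),(181,79),(78,310)]),.03)[:,:2]
f=px2w(c,A([(39,33),(217,32)]),.008)[:,:2]
def est(mid_end,yaw,d): return mid_end-d*np.array([-np.sin(yaw),np.cos(yaw)])
yw=np.arctan2(*(p[1]-p[0])[::-1]); yf=np.arctan2(*(f[1]-f[0])[::-1]); yl=np.arctan2(*(p[0]-p[2])[::-1])-np.pi/2
print('yaw',yw,yf,yl,'w',np.linalg.norm(p[1]-p[0]),np.linalg.norm(f[1]-f[0]))
print('pad c',est((p[0]+p[1])/2,.247,.03),'foot c',est((f[0]+f[1])/2,.247,.038))
b=fit(c,A([(297,190),(287,560),(99,558),(89,189)]),[(.016,.032),(.016,-.032),(-.016,-.032),(-.016,.032)],.1143); print('blank',b)
c4=pickle.load(open('w4.pkl','rb'))
B=lambda p:(np.array(p)-[338,0]+.5)/4+[150,280]-0.5
print('w4 pad',fit(c4,B([(484,180),(687,378),(395,250)]),[(.013,.03),(.013,-.03),(-.013,.03)],.03))
s,pp,T=pose(); print(pp)
E
```

```text
yaw 0.22271502729862844 0.2295726903225853 0.2330947672869459 w 0.025445673740307956 0.04395116104489295
pad c [0.42262286 0.06468065] foot c [0.42299142 0.06459099]
blank (array([0.43517807, 0.06392021]), np.float64(0.2248355685786384), array([[-0.9, -0.5],
       [-0.2, -0.4],
       [ 0.4,  0.8],
       [ 0.7,  0.2]]))
w4 pad (array([0.42378641, 0.06514561]), np.float64(0.22938595304439266), array([[-0.3, -0.3],
       [-0.6,  0.9],
       [ 0.9, -0.6]]))
[0.43441044 0.06395881 0.11937605]
```

```bash

python3 st.py .4224 .0649 .06 1.8008
```

```text
[-0.1003 -0.1226  2.2554  0.0315  0.9817 -0.3471] [ 0.0024  0.0165 -0.0134 -0.0001 -0.0073  0.0034] -0.02716459790678094
t 46.37 pos [0.4344 0.064  0.1194] yaw 1.8007 toolz [ 0.0299  0.0233 -0.9993] F [-0.7  0.8 -1.5] op 0.356
  need [ 0.0027 -0.0135  0.059 ] spin -0.0001
```

>>> {"op": "jog_arm", "data": {"series": [[0,-0.002,0.006,0],[0,-0.002,0.01,0],[0,-0.002,0.01,0],[0,-0.002,0.009,0],[0,-0.002,0.008,0],[0,-0.001,0.006,0],[0,0,0.004,0],[0,0,0.002,0]]}}

```text
time: 47.03
eef_pos: [0.4256, 0.0626, 0.058]
tcp_rot: [0.621, 0.783, 0.018, 0.004]
contact_force: [0.4, -0.4, -1.6]
opening: 0.355
```

```bash

python3 st.py .4224 .0649 .045 1.8008
python3 - <<'E'
from h import *
c=vision.get_calibration('wrist'); im=vision.read_camera('wrist'); pickle.dump(c,open('w30.pkl','wb')); cv2.imwrite('pics/w30.png',im[:,:,::-1])
crop(im[:,:,::-1],195,150,140,210,2.8,'pics/w30a.png')
E
```

```text
[-0.1059 -0.0273  2.3039  0.0355  0.8385 -0.3588] [-0.      0.0692  0.008   0.0011 -0.0659 -0.0031] -0.026487119106058277
t 47.03 pos [0.4256 0.0626 0.058 ] yaw 1.8007 toolz [ 0.0294  0.0234 -0.9993] F [ 0.4 -0.4 -1.6] op 0.355
  need [ 0.0028 -0.0031  0.0129] spin -0.0001
```

View pics/w30a.png

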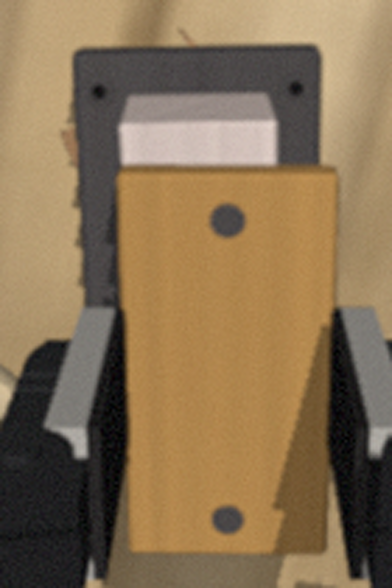

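```bash
python3 - <<'E'
from h import *
c=pickle.load(open('w30.pkl','rb'))
A=lambda p:(np.array(p)+.5)/2.8+[195,150]-0.5
p=px2w(c,A([(119,121),(277,121)]),.03)[:,:2]
f=px2w(c,A([(76,52),(320,48)]),.008)[:,:2]
def est(m,yaw,d): return m-d*np.array([-np.sin(yaw),np.cos(yaw)])
print('yaw',[np.arctan2(*(q[1]-q[0])[::-1]).round(3) for q in (p,f)],'w',np.linalg.norm(p[1]-p[0]),np.linalg.norm(f[1]-f[0]))
pc=est((p[0]+p[1])/2,.23,.03); fc=est((f[0]+f[1])/2,.23,.038); print('pad c',pc,'foot c',fc)
b=fit(c,A([(337,170),(326,553),(130,551),(117,170)]),[(.016,.032),(.016,-.032),(-.016,-.032),(-.016,.032)],.053); print('blank',b[0],b[1])
y=.23; M=np.array([[np.cos(y),-np.sin(y)],[np.sin(y),np.cos(y)]])
print('blank in pad frame',M.T@(b[0]-pc),M.T@(b[0]-fc))
E
```

```text
yaw [np.float64(0.221), np.float64(0.24)] w 0.025480044170449086 0.0439752904425307
pad c [0.42195986 0.0647924 ] foot c [0.4222141  0.06471085]
blank [0.42660851 0.06252035] 0.2269933124775181
blank in pad frame [ 0.00400825 -0.00327201] [ 0.0037793  -0.00313465]
```

>>> {"op": "jog_arm", "data": {"series": [[0.0006,-0.0008,0.002,0],[0.0007,-0.001,0.003,0],[0.0007,-0.001,0.003,0],[0.0006,-0.0008,0.002,0],[0,0,0.0015,0],[0,0,0.0005,0],[0,0,0,0],[0,0,0,0]]}}

```text
time: 47.75
eef_pos: [0.423, 0.0648, 0.0459]
tcp_rot: [0.621, 0.783, 0.019, 0.006]
contact_force: [0.5, -0.1, -1.7]
opening: 0.358
```

```bash

python3 st.py .4224 .0649 .042 1.8008
python3 - <<'E'
from h import *
c=vision.get_calibration('wrist'); im=vision.read_camera('wrist'); pickle.dump(c,open('w31.pkl','wb')); cv2.imwrite('pics/w31.png',im[:,:,::-1])
crop(im[:,:,::-1],195,150,140,210,2.8,'pics/w31a.png')
im=vision.read_camera('scene'); crop(im[:,:,::-1],250,260,110,90,5,'pics/s31a.png')
a=cv2.imread('pics/w31a.png');b=cv2.imread('pics/s31a.png')[:, :400]
cv2.imwrite('pics/ws31.png',np.hstack([a,cv2.copyMakeBorder(b,0,a.shape[0]-b.shape[0],0,0,cv2.BORDER_CONSTANT)]))
E
```

```text
[-0.1012 -0.0083  2.3143  0.0364  0.8058 -0.356 ] [ 0.0017 -0.0013 -0.0006 -0.0028 -0.001   0.0021] -0.029752972514218268
t 47.75 pos [0.423  0.0648 0.0459] yaw 1.801 toolz [ 0.0326  0.0231 -0.9992] F [ 0.5 -0.1 -1.7] op 0.358
  need [ 0.0002 -0.0007  0.0039] spin 0.0002
```

View pics/ws31.png

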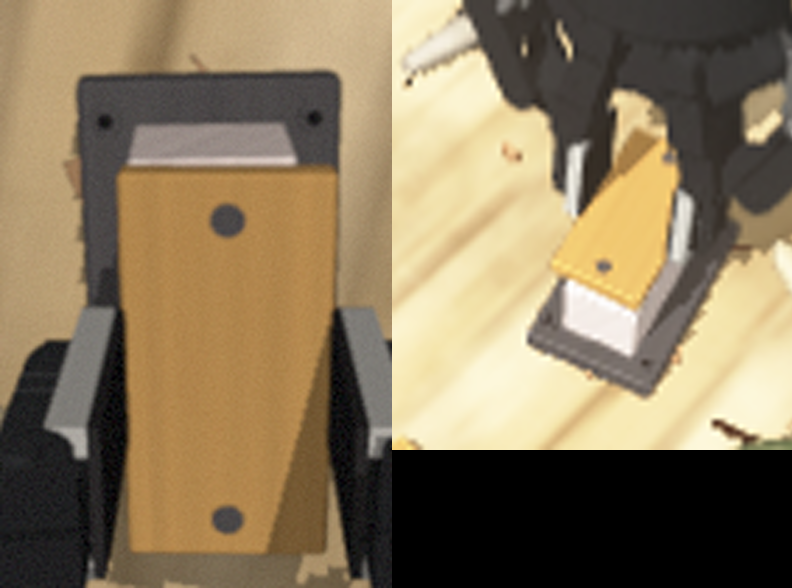

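```bash
python3 - <<'E'
from h import *
c=pickle.load(open('w31.pkl','rb'))
A=lambda p:(np.array(p)+.5)/2.8+[195,150]-0.5
p=px2w(c,A([(127,164),(298,164)]),.03)[:,:2]
f=px2w(c,A([(78,78),(340,74)]),.008)[:,:2]
def est(m,yaw,d): return m-d*np.array([-np.sin(yaw),np.cos(yaw)])
pc=est((p[0]+p[1])/2,.23,.03); fc=est((f[0]+f[1])/2,.23,.038); print('pad c',pc,'foot c',fc, 'yaw',[np.arctan2(*(q[1]-q[0])[::-1]).round(3) for q in (p,f)])
b=fit(c,A([(337,170),(326,553),(130,551),(117,170)]),[(.016,.032),(.016,-.032),(-.016,-.032),(-.016,.032)],.0409); print('blank',b[0],b[1])
y=.23; M=np.array([[np.cos(y),-np.sin(y)],[np.sin(y),np.cos(y)]])
print('blank in pad frame',M.T@(b[0]-pc),M.T@(b[0]-fc))
E
```

```text
pad c [0.4222561  0.06379707] foot c [0.42197543 0.06496089] yaw [np.float64(0.219), np.float64(0.238)]
blank [0.42399227 0.06470508] 0.22698554213040512
blank in pad frame [0.00189745 0.0004883 ] [ 0.00190541 -0.00070886]
```

>>> {"op": "jog_arm", "data": {"series": [[0.0002,-0.0008,0.0005,0],[0.0002,-0.0006,0.001,0],[0,-0.0002,0.001,0],[0,0,0.001,0],[0,0,0.0008,0],[0,0,0.0005,0],[0,0,0,0],[0,0,0,0]]}}

```text
time: 48.52
eef_pos: [0.422, 0.0648, 0.0419]
tcp_rot: [0.621, 0.783, 0.019, 0.006]
contact_force: [-1.7, 0.5, -0.5]
opening: 0.359
```

```bash

python3 st.py .4224 .0649 .0412 1.8008
python3 - <<'E'
from h import *
c=vision.get_calibration('wrist'); im=vision.read_camera('wrist'); pickle.dump(c,open('w32.pkl','wb')); cv2.imwrite('pics/w32.png',im[:,:,::-1])
crop(im[:,:,::-1],195,150,140,210,2.8,'pics/w32a.png')
im=vision.read_camera('scene'); crop(im[:,:,::-1],250,260,110,90,5,'pics/s32a.png')
a=cv2.imread('pics/w32a.png');b=cv2.imread('pics/s32a.png')[:, :400]
cv2.imwrite('pics/ws32.png',np.hstack([a,cv2.copyMakeBorder(b,0,a.shape[0]-b.shape[0],0,0,cv2.BORDER_CONSTANT)]))
E
```

```text
[-1.0140e-01 -1.7000e-03  2.3176e+00  3.6800e-02  7.9580e-01 -3.5680e-01] [ 0.0013 -0.0021 -0.0006 -0.0006  0.0028  0.0005] -0.029854832917313612
t 48.52 pos [0.422  0.0648 0.0419] yaw 1.8011 toolz [ 0.0327  0.0231 -0.9992] F [-1.7  0.5 -0.5] op 0.359
  need [0.     0.0004 0.0007] spin 0.0003
```

View pics/ws32.png

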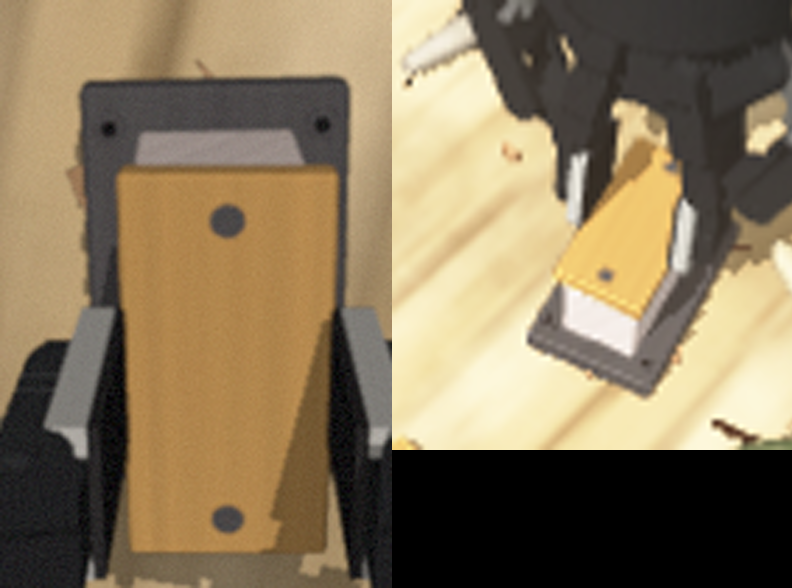

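```bash
python3 - <<'E'
from h import *
c=pickle.load(open('w32.pkl','rb'))
A=lambda p:(np.array(p)+.5)/2.8+[195,150]-0.5
f=px2w(c,A([(83,84),(348,80)]),.008)[:,:2]
g=px2w(c,A([(141,130),(296,130)]),.008)[:,:2]
def est(m,yaw,d): return m-d*np.array([-np.sin(yaw),np.cos(yaw)])
fc=est((f[0]+f[1])/2,.23,.038); gc=est((g[0]+g[1])/2,.23,.03); print('foot c',fc,'padfoot',gc,np.linalg.norm(g[1]-g[0]))
b=fit(c,A([(337,170),(326,553),(130,551),(117,170)]),[(.016,.032),(.016,-.032),(-.016,-.032),(-.016,.032)],.0369); print('blank',b[0],b[1])
y=.23; M=np.array([[np.cos(y),-np.sin(y)],[np.sin(y),np.cos(y)]])
print('blank in pad frame',M.T@(b[0]-fc),M.T@(b[0]-gc))
E
```

```text
foot c [0.42199133 0.0649726 ] padfoot [0.42245359 0.06486495] 0.02601707992620887
blank [0.42297968 0.06472593] 0.22714390689368366
blank in pad frame [ 0.00090609 -0.00046549] [ 0.00048055 -0.00025529]
```

>>> {"op": "jog_arm", "data": {"series": [[0.0003,-0.0006,0,0],[0,0,0.0008,0],[0,0,0.0008,0],[0,0,0.0005,0],[0,0,0,0],[0,0,0,0],[0,0,0,0],[0,0,0,0]]}}

```text
time: 49.28
eef_pos: [0.422, 0.0648, 0.0417]
tcp_rot: [0.621, 0.784, 0.019, 0.005]
contact_force: [-1.1, 0.3, 0.9]
opening: 0.356
```

```bash

python3 st.py .4224 .0649 .0412 1.8008
```

```text
[-1.010e-01 -8.000e-04  2.317e+00  3.610e-02  7.967e-01 -3.565e-01] [-0.0005  0.0019  0.0006 -0.0006 -0.0023  0.0016] -0.028748821765017585
t 49.28 pos [0.422  0.0648 0.0417] yaw 1.8018 toolz [ 0.0315  0.0227 -0.9992] F [-1.1  0.3  0.9] op 0.356
  need [-0.      0.0004  0.0006] spin 0.001
```

>>> {"op": "jog_arm", "data": {"series": [[0,0,0.001,0],[0,0,0.001,0],[0,0,0.001,0],[0,0,0,0],[0,0,0,0],[0,0,0,0],[0,0,0,0],[0,0,0,0]]}}

```text
time: 49.95
eef_pos: [0.4222, 0.0648, 0.0416]
tcp_rot: [0.621, 0.784, 0.017, 0.003]
contact_force: [-1.5, 0.2, 3.5]
opening: 0.355
```

```bash

python3 st.py .4224 .0649 .0412 1.8008
```

```text
[-0.1007  0.0028  2.3136  0.0353  0.8018 -0.3563] [-0.0006  0.0008  0.0002 -0.0005  0.0006  0.0015] -0.023372723438200627
t 49.95 pos [0.4222 0.0648 0.0416] yaw 1.8023 toolz [ 0.0261  0.0229 -0.9994] F [-1.5  0.2  3.5] op 0.355
  need [0.     0.0002 0.0004] spin 0.0015
```

Pressed flat lightly (about 5 N). Release.

>>> {"op": "jog_arm", "data": {"grip": 0.046, "series": [[0,0,0,0],[0,0,0,0],[0,0,0,0],[0,0,0,0],[0,0,0,0],[0,0,0,0],[0,0,0,0],[0,0,0,0]]}}

```text
time: 50.62
eef_pos: [0.4228, 0.0648, 0.041]
tcp_rot: [0.621, 0.784, 0.018, 0.004]
contact_force: [0.5, -0.1, 0.5]
opening: 0.54
```

```bash

python3 st.py .4224 .0649 .06 1.8008
python3 - <<'E'
from h import *
c=vision.get_calibration('wrist'); im=vision.read_camera('wrist'); pickle.dump(c,open('w33.pkl','wb')); cv2.imwrite('pics/w33.png',im[:,:,::-1])
crop(im[:,:,::-1],195,150,140,210,2.8,'pics/w33a.png')
im=vision.read_camera('scene'); crop(im[:,:,::-1],250,260,110,90,5,'pics/s33a.png')
a=cv2.imread('pics/w33a.png');b=cv2.imread('pics/s33a.png')[:, :400]
cv2.imwrite('pics/ws33.png',np.hstack([a,cv2.copyMakeBorder(b,0,a.shape[0]-b.shape[0],0,0,cv2.BORDER_CONSTANT)]))
E
```

```text
[-0.1007  0.0041  2.3138  0.0358  0.7977 -0.3561] [-0.0023 -0.0002  0.0015 -0.0013 -0.002   0.001 ] -0.02604100870070747
t 50.62 pos [0.4228 0.0648 0.041 ] yaw 1.8018 toolz [ 0.0288  0.0228 -0.9993] F [ 0.5 -0.1  0.5] op 0.54
  need [ 0.0005  0.0003 -0.019 ] spin 0.001
```

View pics/ws33.png

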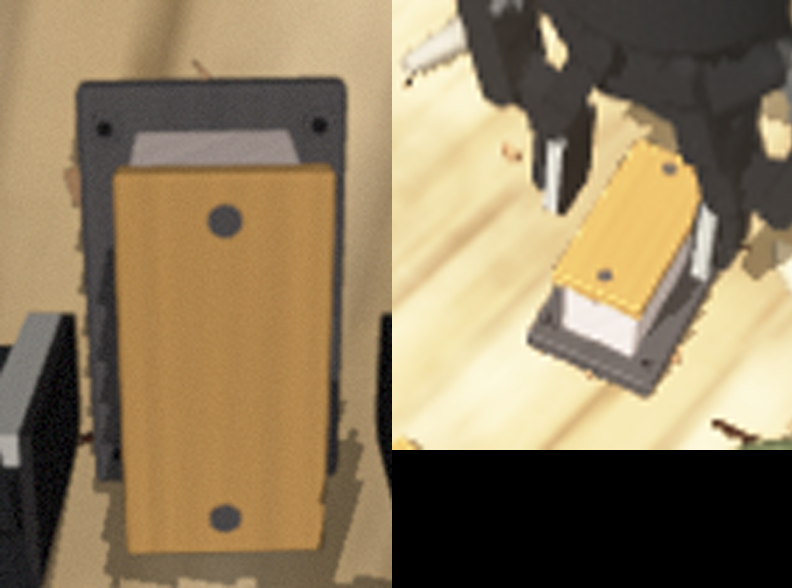

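```bash
python3 - <<'E'
from h import *
c=pickle.load(open('w33.pkl','rb'))
A=lambda p:(np.array(p)+.5)/2.8+[195,150]-0.5
f=fit(c,A([(80,85),(344,80),(98,482),(334,474)]),[(-.023,.038),(.023,.038),(-.023,-.038),(.023,-.038)],.008)
f2=fit(c,A([(80,85),(344,80)]),[(-.023,.038),(.023,.038)],.008)
b=fit(c,A([(334,170),(323,550),(128,552),(115,171)]),[(.016,.032),(.016,-.032),(-.016,-.032),(-.016,.032)],.036)
for r in (f,f2,b): print(r[0],r[1],r[2].tolist())
y=f[1]; M=np.array([[np.cos(y),-np.sin(y)],[np.sin(y),np.cos(y)]])
print('blank in pad frame',M.T@(b[0]-f[0]),b[1]-f[1])
E
```

```text
[0.42214255 0.06545552] 0.23872737337153815 [[1.4, -0.3], [-1.0, -0.6], [0.8, 0.5], [-1.2, 0.4]]
[0.42251924 0.06504809] 0.24325176771368348 [[1.2, 0.3], [-1.2, -0.3]]
[0.42338449 0.06470372] 0.2303878999875311 [[-0.6, -0.6], [-0.4, 0.1], [0.4, 0.7], [0.6, -0.2]]
blank in pad frame [ 0.00102894 -0.00102415] -0.008339473384007062
```

>>> {"op": "jog_arm", "data": {"series": [[0,-0.0002,-0.004,0],[0,-0.0003,-0.008,0],[0,0,-0.012,0],[0,0,-0.014,0],[0,0,-0.014,0],[0,0,-0.014,0],[0,0,-0.012,0],[0,0,-0.006,0]]}}

```text
time: 51.38
eef_pos: [0.4182, 0.0628, 0.1306]
tcp_rot: [0.621, 0.784, 0.017, 0.003]
contact_force: [0.2, 0.8, -0.9]
opening: 0.537
```

```bash

python3 st.py .4224 .0649 .06 1.8008
python3 - <<'E'
from h import *
c=vision.get_calibration('wrist'); im=vision.read_camera('wrist'); pickle.dump(c,open('w34.pkl','wb')); cv2.imwrite('pics/w34.png',im[:,:,::-1])
crop(im[:,:,::-1],205,145,110,140,4,'pics/w34a.png')
im=vision.read_camera('scene'); crop(im[:,:,::-1],260,270,80,80,7,'pics/s34a.png')
E
```

```text
[-0.1069 -0.1813  2.2823  0.0301  1.0178 -0.3532] [-0.0061 -0.1471 -0.041  -0.0032  0.1802  0.0011] -0.02279568368312468
t 51.38 pos [0.4182 0.0628 0.1306] yaw 1.8018 toolz [ 0.0256  0.023  -0.9994] F [ 0.2  0.8 -0.9] op 0.537
  need [-0.0001  0.0025  0.0707] spin 0.001
```

View pics/w34.png

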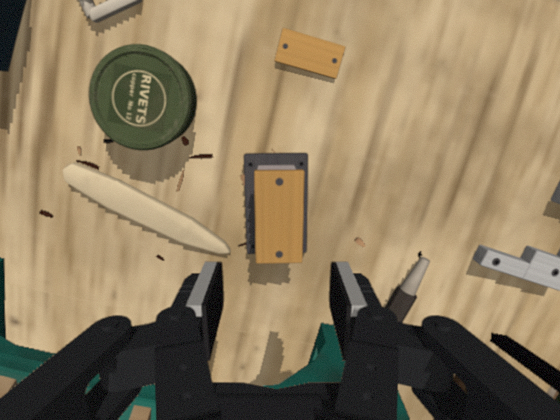

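View pics/s34a.png

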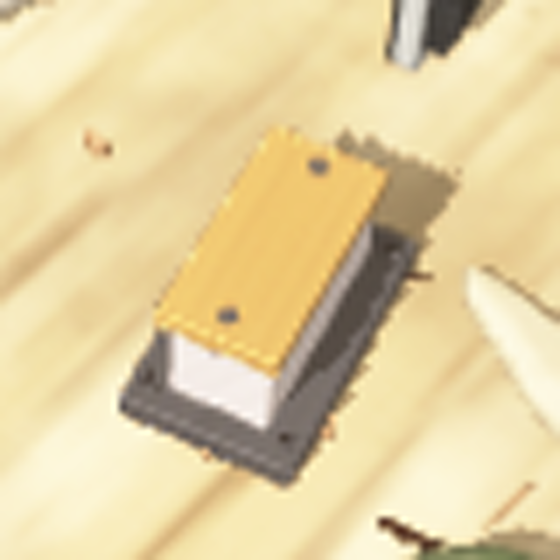

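View pics/w34a.png

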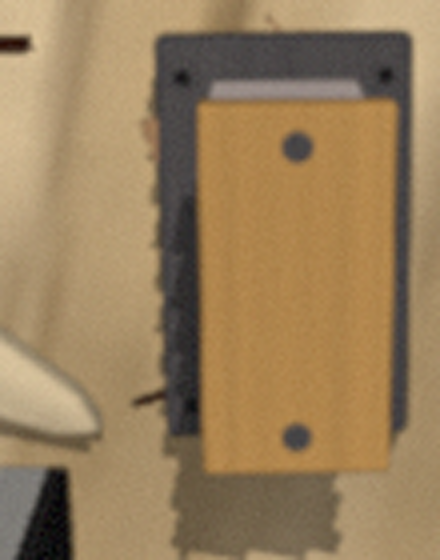

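```bash
python3 - <<'E'
from h import *
c=pickle.load(open('w34.pkl','rb'))
A=lambda p:(np.array(p)+.5)/4+[205,145]-0.5
f=fit(c,A([(157,36),(411,36),(171,434),(405,430)]),[(-.023,.038),(.023,.038),(-.023,-.038),(.023,-.038)],.008)
b=fit(c,A([(397,101),(388,470),(206,471),(197,101)]),[(.016,.032),(.016,-.032),(-.016,-.032),(-.016,.032)],.036)
g=px2w(c,A([(211,80),(358,80)]),.008)
for r in (f,b): print(r[0],r[1],r[2].tolist())
y=f[1]; M=np.array([[np.cos(y),-np.sin(y)],[np.sin(y),np.cos(y)]])
print('blank in pad frame',M.T@(b[0]-f[0]),b[1]-f[1]); print('pad foot end in block', (g[:,:2]-f[0])@M)
E
```

```text
[0.42240414 0.06490066] 0.23837078684323237 [[0.7, -0.2], [-0.6, -1.1], [0.7, 0.9], [-0.9, 0.4]]
[0.42349725 0.06420359] 0.23146371435884527 [[-0.2, -0.5], [-0.5, 0.1], [0.5, 0.6], [0.2, -0.2]]
blank in pad frame [ 0.00089761 -0.00093547] -0.0069070724843871
pad foot end in block [[-0.01306721  0.02975921]
 [ 0.01287061  0.02944169]]
```

```bash
python3 - <<'E'
from h import *
print(workorder.sign_off()); s=monitor.get_state(); print(s['time'],s['contact_force'])
E
```

```text
the job is handed in; nothing more can be done
None
the job is handed in; nothing more can be done
```

The blank was slid into the fence corner, lifted from there and laid flat on the pad. I let go and handed the job in at about 51 s with the gripper clear.

**Seating:** I gripped the blank lightly and slid it to the end stop with about 6 N. I then pushed it against the rail with one finger, about 5 N at most. The last measured gaps to both faces were within the picture error, about 0.3 mm. Two things did not go cleanly here:
- While I backed a finger off, it drew the blank about 1 mm off the rail, so I pushed it home again.
- Closing the grip shifted it about 0.8 mm. I nudged it back against the rail before lifting, and checked that only by eye in the picture.

**Possible brief lift:** Before the corner was reached, while the blank was still gripped, the tool rose about 0.5 mm and the force reading came to roughly the blank's weight. It may have been just off the bench for a moment before I let go.

**Placing:** The last wrist picture puts the blank about 0.9 mm off centre across the pad and 0.9 mm along it, turned about 0.4°. That is within the roughly 2 mm calibration error, so I did not nudge it further. The scene camera shows it lying flat.

**Everything else:** No force reading between moves went above about 7 N. The tool kept a small tilt of about 2°, which I partly corrected along the way. The punch and the smaller blank lay undisturbed in the last picture. The pencil was last seen undisturbed just after the lift, and the arm never went near it.

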